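Slide the top basalt slab onto the drawer box and rest the ice cleat on it

TASK

Slide the top slab of the basalt stack sideways, without lifting it, until it lies wholly on the top of the wooden drawer box beside it, leaving the slabs beneath undisturbed. Then pull the ice cleat straight up out of its sprung rail and set it down, without dropping it, in the middle of that slab, studs down and lengthwise along it. Leave everything else where it is.

Things in the scene. Friction and masses are not known exactly. Their poses are not given: they have to be found in the camera images.
- slab4_mid (a point): Centre of the TOP slab of a stack of four equal loose dark basalt slabs, each 100 (x) x 64 (y) x 16 (z) mm, about 0.27 kg (mass varies). At the start its underside is 58 mm and its top 74 mm above the bench. x along its length, away from the robot, z up. It may be some mm and degrees out of line with those below. Sliding takes a few N.
- slab3_mid (a point): Centre of the second slab from the top, same size, directly beneath; must stay put.
- slab2_mid (a point): Centre of the third slab from the top; must stay put.
- slab1_mid (a point): Centre of the bottom slab, lying on the stand's 10 mm base plate; must stay put.
- stand: Fixed steel stand; origin on the bench under the stack's middle, x away from the robot along the slabs, y sideways. Two thin posts at x +72 (far side), y +-33 mm carry a wire rack over the stack. Sideways (+-y) the slabs' way is free.
- rack_mid (a point): Middle of the drying rack over the stack, 195 mm above the bench; bars 8 mm thick; it covers x -45 to +45, y -37 to +37 mm about this point (stand x -14 to +76 mm). It bars an upright gripper from the slabs; the top slab's near end (25 to 50 mm towards the robot from its centre) can be reached with the hand leaning back 20 to 45 degrees towards the robot.
- box_top (a point): Centre of the flat top (140 x 140 mm, 56 mm above the bench) of the fixed wooden drawer box on two runners, with a small knob (24 mm out, 31 mm up) on its front towards the robot. It stands left or right (+y or -y) of the stack with an 8 mm gap, its top 2 mm lower than the top slab's underside. Axes as for the stand.
- tin: Fixed plain aluminium tin of the same outline and height (140 x 140 x 56 mm) on the other side of the stack, with the same gap; not to be used. Origin under its centre on the bench.
- cleat_mid (a point): Centre of the loose ice cleat, a hard silicone block of about 0.09 kg: foot 70 (x) x 44 (y) x 10 mm on four 5 mm steel studs, with a block 50 (x) x 44 (y) mm above it; 29 mm high in all. The centre lies 14.5 mm above the stud tips; z up, x lengthwise. It is to be gripped across its 44 mm width (y), which overhangs the rail.
- rail_top (a point): Middle of the top (40 mm above the bench) of the fixed rail under the cleat; x along it, z up. Rail 76 x 30 mm, base 160 x 60 x 8 mm. At each end of the cleat a sprung roller overhangs its foot by 2 mm (catches up to 72 mm high, x +-33 to +-74, y +-15 mm). Pulled straight up with about 3 to 8 N they give way; after 10 mm the cleat is free.
- thermometer: Fixed bystander: steel dial 72 mm across on a foot, 94 mm high, knob in the middle. Origin under its centre.
- lid: Bystander: white ceramic umbrella-stand lid, 108 mm across, 40 mm high, lying loose. Origin under its centre.
- pole_tip1: Bystander: trekking pole tip standing on its 44 mm rubber foot, 75 mm high, loose. Origin under its centre.
- pole_tip2: Bystander: the other pole tip, alike.
- boot_brush: Bystander: boot brush lying loose, lengthwise along its x. Origin under it.
- wax_jar: Bystander: low round jar, 62 mm across, 45 mm high, loose. Origin under its centre.
There are look-alikes about, which are no part of the job. What is shaped like the stand but blue is not meant.

How it is judged:
By the outcome, as a careful person would: the job done as asked, in the order asked, and still so for the second after the job is handed in, with the robot touching nothing.
It also fails if it takes over 58 s, if anything falls off the work surface, if the arm or the gripper's body presses on something with over 40 N, if the wrist force passes 120 N, or if a joint passes its speed limit or range.

ROBOT

A 6-joint arm with a two-finger parallel gripper is mounted at the origin on the work surface. World frame = base frame: x ahead of the robot, y to its left, z up, the work surface at z = 0. Lengths are in m, angles in rad, forces in N, time in s.
With the tool pointing down it reaches from about 0.35 to 0.875 m from the base axis. Payload 4.2 kg.
Tool frame: the origin (TCP) lies midway between the tips of the shut fingers; the grasp point (between the pads) lies 19 mm behind it; x points along the fingers, y is the direction in which the jaws open and shut, and the axes are right-handed (so a half turn about x gives the same grasp; the last joint's range is limited). The gripper opens to 85 mm and grips with 20 to 120 N. Pads are 22 mm wide; open, the fingers measure 114 mm over their backs; the gripper's body (76 mm by 85 mm) begins 54 mm behind the grasp point. The pads swing forward as they close: fully open they stand 13 mm farther back than shut.
Start: joints at [1.431, 0.385, 0.008, 0, -1.194, -0.259], TCP at [0.243, 0.576, 0.231] pointing down, gripper open.
Joint ranges: [-3.14, 3.14], [-1.21, 2.06], [-1.07, 1.41], [-3.16, 2.05], [-2.99, -0.16], [-3.1, 3.1]. Speed limits (rad/s): [2.79, 2.79, 3.14, 3.14, 3.14, 3.14].

INTERFACE

Orientations are given as a 3x3 rotation matrix whose columns are the frame's x, y, z axes.
In Python, from rig import sense, grab_frame, env gives the robot as it stands. The module is installed in compiled form; this text tells all that it offers.
- The arm moves only by the tool send_rows, never from a script. Its arguments are lists of equal length, an entry for each row: "turn": the turn, a rotation vector about the tool's x, y, z in rad, a list of three; "offset": the shift along the tool's x, y, z in mm, a list of three; "grip": the opening, from 0 (shut) to 1 (fully open). In form: {"turn": [[rx, ry, rz], ...], "offset": [[x, y, z], ...], "grip": [grip, ...]}. A call has 1 to 5 rows; each row is the pose to reach, as a shift and turn from the pose commanded when the call began, along the tool's axes at that moment; what a row does not reach only later rows make up. A row lasts 1/8 s, in which the tool goes at most 62.5 mm and 10.7 degrees, less where a joint would pass 70% of its speed; a pose out of reach is approached as far as the arm can. A call with a gripper value outside its range is refused whole. The fingers move at their own pace and stop on an object; the grip force is fixed at half the most. Time passes only in rows, so rows that repeat a pose let the fingers close. It gives the time, the measured TCP pose, the force and the opening at its end, in the units of the state.
- sense(): the state, without advancing time (a new reading comes with each control period).
- grab_frame(name): name is "side" or "top" or "wrist"; returns a dict with "pixels" (400x640x3 uint8, red, green, blue), "intrinsics" (3x3 intrinsics, pixels), "world_to_cam" (4x4, takes a point from world to camera coordinates); the wrist camera has in their place "hand_eye" (4x4, takes a point from camera to tool coordinates, whose origin is the TCP and whose axes are the tool frame's). Camera axes: x right, y up, looking along -z (the intrinsics and any distortion apply to the point x, -y, -z); pixel columns grow to the right and rows downward; lengths in m; the calibration is good to about 2 mm. A picture is of the moment at which its call begins: read the wrist's pose just before it. There is no depth.
- env.hand_in(): hands the job in, once; it reports no verdict.
The state is a dict: "time": time; "joints": joint angles; "qvel": joint speeds; "effort": joint torques, N m; "eef_pos": TCP position; "ee_rot": TCP orientation; "force": force on the tool from outside, world axes, zero at the start; "wrist_torque": the same for the moment, N m; "width": finger opening in m.
Only numpy, scipy, OpenCV 4.12 (cv2) and the standard library are available. Lean on these libraries where they do the work, as an engineer would, in place of code of your own. Each camera call takes 0.05 s, during which the arm holds its last target.

## Working session

There is one attempt and no reset: what is moved stays moved. The work goes in short steps, Python scripts to look and compute and a tool call to move; the robot and the scene stay as the last step left them, time stands still between calls to the robot, and variables do not carry over. Pictures are saved under pics/ and viewed, and the job is handed in when it is done.

Besides the shell and the picture viewer there is one more tool, called after "Emit:" by a JSON object that holds its "api" and its "payload", one argument or row to a line. send_rows: Moves the arm, as the interface text tells. Its arguments: {"type":"object","properties":{"turn":{"type":"array"},"offset":{"type":"array"},"grip":{"type":"array"}},"required":["turn","offset","grip"]}

```bash
mkdir -p pics; python3 - <<'E'
from rig import sense, grab_frame, env
import cv2, numpy as np
s=sense();print({k:np.round(v,4).tolist() for k,v in s.items()})
for n in ("side","top","wrist"):
    f=grab_frame(n);cv2.imwrite(f"pics/a_{n}.png",f["pixels"][:,:,::-1])
    print(n,{k:np.round(v,4).tolist() for k,v in f.items() if k!="pixels"})
E
ls
```

```text
{'time': 0.0, 'joints': [1.4306, 0.3856, 0.0066, -0.0005, -1.194, -0.2586], 'qvel': [-0.0006, 0.0002, 0.0007, 0.0007, -0.0002, -0.0002], 'effort': [-0.0002, -39.2288, 18.8393, 4.186, -0.0047, 0.0], 'eef_pos': [0.2424, 0.5754, 0.2302], 'ee_rot': [[-0.0008, -0.3885, -0.9215], [-0.0021, -0.9215, 0.3885], [-1.0, 0.0022, -0.0001]], 'force': [0.1469, 0.0707, 0.2753], 'wrist_torque': [-0.0126, 0.0058, 0.0067], 'width': 0.0856}
side {'intrinsics': [[480.7768, 0.0, 318.7126], [0.0, 480.7768, 191.8659], [0.0, 0.0, 1.0]], 'world_to_cam': [[-0.7898, -0.6132, -0.0134, 0.4073], [0.4583, -0.6045, 0.6515, -0.3288], [-0.4076, 0.5084, 0.7585, -1.1726], [0.0, 0.0, 0.0, 1.0]]}
top {'intrinsics': [[405.3376, 0.0, 312.7356], [0.0, 405.3376, 197.2061], [0.0, 0.0, 1.0]], 'world_to_cam': [[-0.0281, -0.9995, -0.0159, 0.0323], [0.9828, -0.0305, 0.1823, -0.5637], [-0.1827, -0.0105, 0.9831, -1.0076], [0.0, 0.0, 0.0, 1.0]]}
wrist {'intrinsics': [[286.3295, 0.0, 316.4598], [0.0, 286.3295, 201.1697], [0.0, 0.0, 1.0]], 'hand_eye': [[0.0002, 0.2656, -0.9641, -0.1439], [1.0, 0.0005, 0.0004, 0.0006], [0.0006, -0.9641, -0.2656, -0.0668], [0.0, 0.0, 0.0, 1.0]]}
pics
```

View pics/a_side.png

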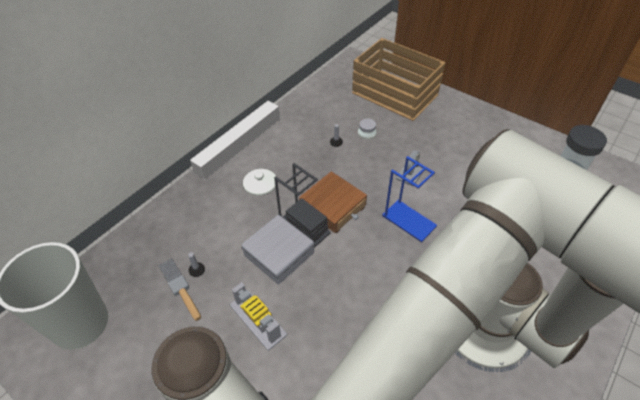

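View pics/a_top.png

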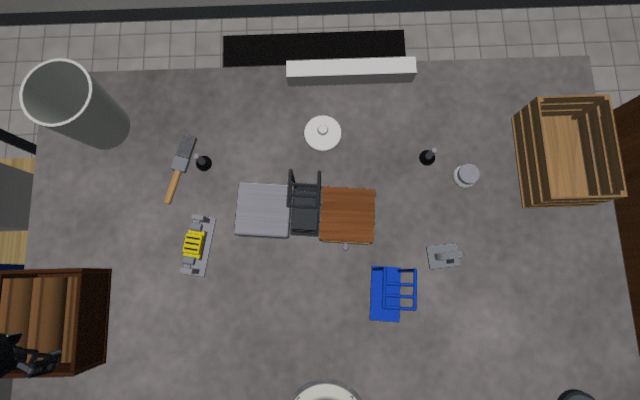

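View pics/a_wrist.png

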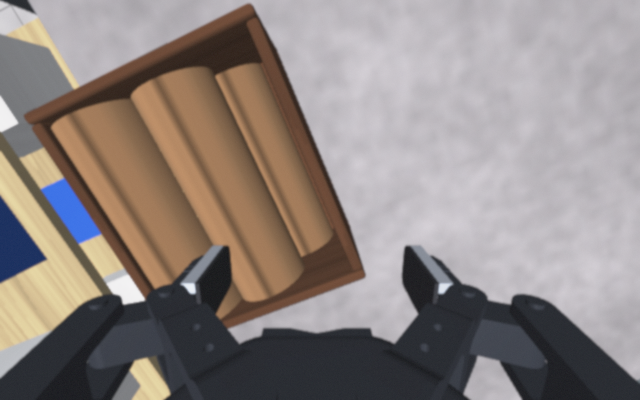

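```bash
cat > h.py <<'E'
from rig import sense, grab_frame, env
import cv2, numpy as np
from scipy.spatial.transform import Rotation as R
def cam(f,s=None):
    K=np.array(f["intrinsics"])
    if "world_to_cam" in f: W=np.array(f["world_to_cam"])
    else:
        T=np.eye(4);T[:3,:3]=s["ee_rot"];T[:3,3]=s["eef_pos"];W=np.linalg.inv(T@np.array(f["hand_eye"]))
    return K,W
def proj(K,W,P):
    P=np.atleast_2d(P);c=P@W[:3,:3].T+W[:3,3];c=c*[1,-1,-1]
    u=c@K.T;return u[:,:2]/u[:,2:]
def back(K,W,uv,z):
    uv=np.atleast_2d(uv);d=np.c_[uv,np.ones(len(uv))]@np.linalg.inv(K).T*[1,-1,-1]
    Ri=W[:3,:3].T;o=-Ri@W[:3,3];d=d@Ri.T
    return o+d*((z-o[2])/d[:,2:])
def shot(n,name,crop=None,k=1):
    s=sense();f=grab_frame(n);im=f["pixels"][:,:,::-1].copy()
    cv2.imwrite(f"pics/{name}_full.png",im)
    K,W=cam(f,s);np.savez(f"pics/{name}.npz",K=K,W=W)
    if crop:
        x0,y0,x1,y1=crop;im=cv2.resize(im[y0:y1,x0:x1],None,fx=k,fy=k,interpolation=cv2.INTER_CUBIC)
    cv2.imwrite(f"pics/{name}.png",im)
    return K,W,s
E
python3 - <<'E'
from h import *
shot("top","b_top",(165,160,395,290),3.4)
s=shot("side","b_side",(220,140,400,360),2.7)
K,W=np.load("pics/b_top.npz")["K"],np.load("pics/b_top.npz")["W"]
# rough
for n,uv,z in [("slab",(305,223),.074),("box",(347,215),.056),("tin",(263,210),.056),("cleat",(194,244),.06),("brush",(180,165),.03),("tip",(204,163),.0),("rack",(305,190),.195)]:
    print(n,back(K,W,uv,z).round(3))
E
```

```text
slab [[0.495 0.037 0.074]]
box [[ 0.514 -0.071  0.056]]
tin [[0.534 0.146 0.056]]
cleat [[0.451 0.322 0.06 ]]
brush [[0.669 0.375 0.03 ]]
tip [[0.681 0.318 0.   ]]
rack [[0.555 0.031 0.195]]
```

View pics/b_top.png

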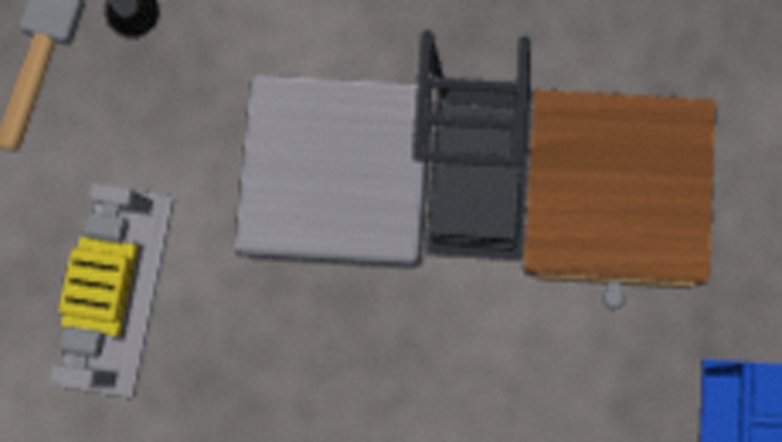

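View pics/b_side.png

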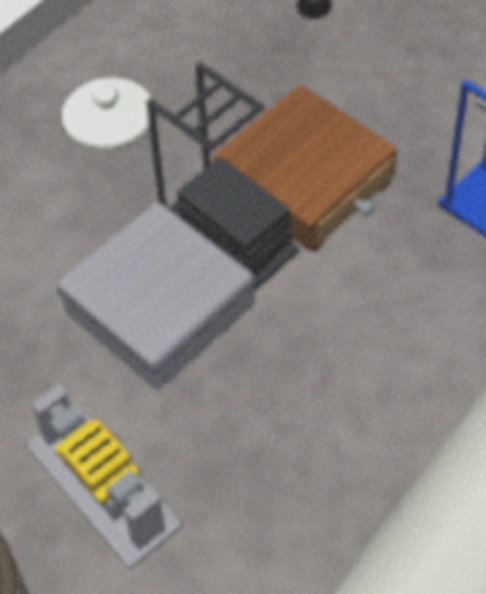

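```bash
cat >> h.py <<'E'
def tgt(lean=0,yaw=0):
    a=np.radians(lean);
    Rm=np.array([[np.sin(a),0,-np.cos(a)],[0,-1,0],[-np.cos(a),0,-np.sin(a)]])
    # columns: x=(sin a,0,-cos a) y=(0,-1,0) z=(-cos a,0,-sin a)
    return R.from_euler('z',yaw,degrees=True).as_matrix()@Rm
def rel(p,Rt,s=None):
    s=s or sense();Rc=np.array(s["ee_rot"])
    o=Rc.T@(np.array(p)-s["eef_pos"])*1000
    t=R.from_matrix(Rc.T@Rt).as_rotvec()
    print("turn",t.round(4).tolist(),"off",o.round(1).tolist(),"deg",round(np.degrees(np.linalg.norm(t)),1),"dist",round(np.linalg.norm(o),1))
    return t,o
E
python3 - <<'E'
from h import *
rel([.45,.16,.26],tgt())
E
```

```text
turn [-0.3988, 0.0001, -0.001] off [-28.9, 302.6, -352.6] deg 22.9 dist 465.5
```

Emit:
{"api": "send_rows", "payload": {
  "turn": [
    [0, 0, 0],
    [-0.1, 0, 0],
    [-0.2, 0, 0],
    [-0.3, 0, 0],
    [-0.4, 0, 0]
  ],
  "offset": [
    [-29, 38, -44],
    [-29, 76, -88],
    [-29, 114, -132],
    [-29, 152, -176],
    [-29, 190, -220]
  ],
  "grip": [1, 1, 1, 1, 1]
}}

```text
time: 0.88
eef_pos: [0.3721, 0.3136, 0.2605]
ee_rot: [[0.0, 0.005, -1.0], [0.0, -1.0, -0.005], [-1.0, -0.0, -0.0]]
force: [0.4, 0.8, 0.4]
width: 0.0851
```

```bash
python3 - <<'E'
from h import *
rel([.45,.16,.26],tgt())
E
```

```text
turn [0.005, -0.0003, 0.0004] off [0.5, 154.0, -77.2] deg 0.3 dist 172.3
```

Emit:
{"api": "send_rows", "payload": {
  "turn": [
    [0, 0, 0],
    [0, 0, 0],
    [0, 0, 0],
    [0, 0, 0]
  ],
  "offset": [
    [0, 50, -25],
    [0, 100, -50],
    [0, 154, -77],
    [0, 154, -77]
  ],
  "grip": [1, 1, 1, 1]
}}

```text
time: 1.38
eef_pos: [0.4497, 0.1583, 0.2603]
ee_rot: [[-0.0, -0.005, -1.0], [-0.0, -1.0, 0.005], [-1.0, 0.0, 0.0]]
force: [0.0, 1.0, -0.2]
width: 0.0857
```

```bash
python3 - <<'E'
from h import *
K,W,s=shot("wrist","c_w",(0,0,640,400),1.25)
print(s["eef_pos"],s["joints"])
E
```

```text
[0.44970597 0.15829694 0.26026843] [ 6.80346475e-01  1.07766397e-01 -2.92283627e-01  1.46694767e-04
 -1.17109619e+00  8.85341573e-01]
```

View pics/c_w.png

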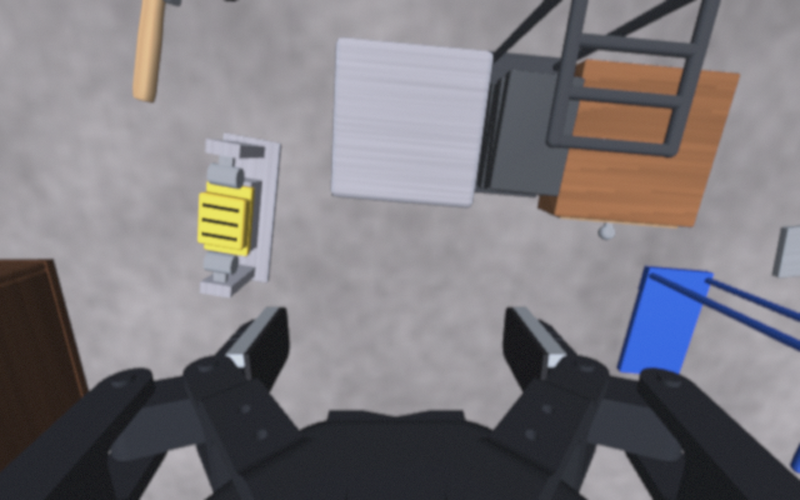

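```bash
python3 - <<'E'
from h import *
rel([.40,.02,.18],tgt(35))
E
```

```text
turn [-0.0028, 0.611, -0.0008] off [80.2, 140.0, 48.8] deg 35.0 dist 168.6
```

Emit:
{"api": "send_rows", "payload": {
  "turn": [
    [0, 0.15, 0],
    [0, 0.3, 0],
    [0, 0.45, 0],
    [0, 0.611, 0],
    [0, 0.611, 0]
  ],
  "offset": [
    [0, 30, 25],
    [10, 70, 49],
    [35, 110, 49],
    [80, 140, 49],
    [80, 140, 49]
  ],
  "grip": [1, 1, 1, 1, 1]
}}

```text
time: 2.05
eef_pos: [0.4188, 0.0132, 0.2256]
ee_rot: [[0.533, 0.002, -0.846], [0.012, -1.0, 0.005], [-0.846, -0.012, -0.533]]
force: [-1.0, 0.2, -1.1]
width: 0.0854
```

```bash
python3 - <<'E'
from h import *
K,W,s=shot("wrist","d_w",(0,0,640,400),1.25)
print(s["eef_pos"],s["joints"])
E
```

```text
[0.41881145 0.0131641  0.22559428] [ 0.47384981 -0.24147284 -1.06733144  0.81030826 -0.32686265  0.37467347]
```

View pics/d_w.png

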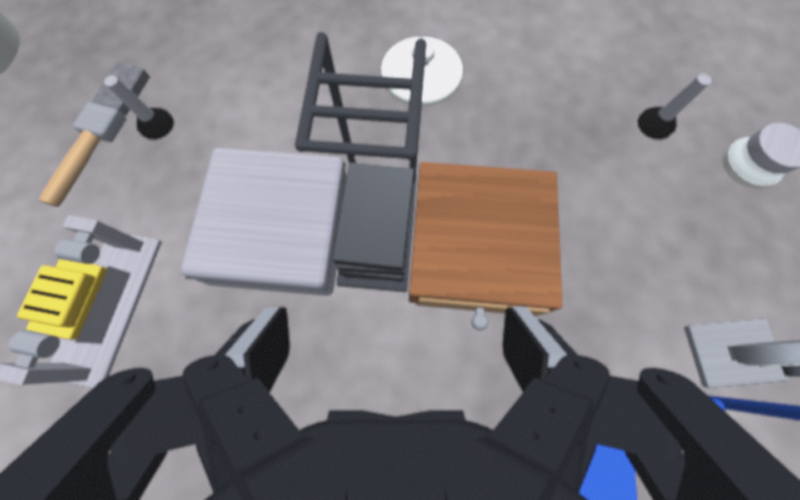

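```bash
cat > fk.py <<'E'
from h import *
from scipy.optimize import least_squares
D=[([1.4306,.3856,.0066,-.0005,-1.194,-.2586],[.2424,.5754,.2302]),
([.680346,.107766,-.292284,.000147,-1.171096,.885342],[.449706,.158297,.260268]),
([.4738498,-.2414728,-1.0673314,.8103083,-.3268627,.3746735],[.4188114,.0131641,.2255943])]
def rx(a):return R.from_euler('x',a)
def ry(a):return R.from_euler('y',a)
def rz(a):return R.from_euler('z',a)
def fk(p,q,s4=1,s6=1):
    h,a,d,L1,e,L2,L3=p
    A=rz(q[0]);P=A.apply([a,d,h]);A=A*ry(q[1]);P=P+A.apply([0,0,L1]);A=A*ry(-q[2]);P=P+A.apply([L2,0,e]);A=A*rx(s4*q[3]);A=A*ry(-q[4]);P=P+A.apply([L3,0,0]);A=A*rx(s6*q[5]);return P,A.as_matrix()
if __name__=="__main__":
    for s4 in(1,-1):
      for s6 in (1,-1):
        print(s4,s6,fk([0]*7,D[2][0],s4,s6)[1].round(3).tolist(), fk([0]*7,D[1][0],s4,s6)[1].round(3).tolist())
    for s4 in(1,-1):
        r=least_squares(lambda p:np.concatenate([fk(p,q,s4)[0]-x for q,x in D]+[1e-3*(p-[.35,0,-.16,.4,0,.4,.25])]),[.35,0,-.16,.4,0,.4,.25])
        print(s4,r.x.round(3),r.cost)
E
python3 fk.py
```

```text
1 1 [[0.32, 0.49, 0.811], [0.426, 0.69, -0.585], [-0.846, 0.533, 0.012]] [[-0.0, 0.204, 0.979], [-0.0, 0.979, -0.204], [-1.0, -0.0, -0.0]]
1 -1 [[0.32, -0.193, 0.927], [0.426, 0.904, 0.041], [-0.846, 0.382, 0.372]] [[-0.0, -1.0, 0.005], [-0.0, 0.005, 1.0], [-1.0, 0.0, -0.0]]
-1 1 [[0.533, -0.621, 0.575], [0.012, 0.685, 0.729], [-0.846, -0.382, 0.372]] [[-0.0, 0.204, 0.979], [-0.0, 0.979, -0.204], [-1.0, -0.0, -0.0]]
-1 -1 [[0.533, -0.846, -0.002], [0.012, 0.005, 1.0], [-0.846, -0.533, 0.012]] [[-0.0, -1.0, 0.005], [-0.0, 0.005, 1.0], [-1.0, 0.0, -0.0]]
1 [-0.813  0.44  -0.16   0.594  0.354 -0.207 -0.082] 3.608271851324556e-05
-1 [-0.455  0.342 -0.16   0.584  0.225 -0.046  0.087] 2.0401769345267963e-05
```

```bash
python3 - <<'E'
import cv2
im=cv2.imread("pics/d_w_full.png");im=im[110:260,140:460];cv2.imwrite("pics/d_z.png",cv2.resize(im,None,fx=2.5,fy=2.5,interpolation=cv2.INTER_CUBIC))
im=cv2.imread("pics/d_w_full.png");im=im[115:235,255:345];cv2.imwrite("pics/d_z2.png",cv2.convertScaleAbs(cv2.resize(im,None,fx=5,fy=5,interpolation=cv2.INTER_CUBIC),alpha=2))
E
```

```text
(no output)
```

View pics/d_z.png

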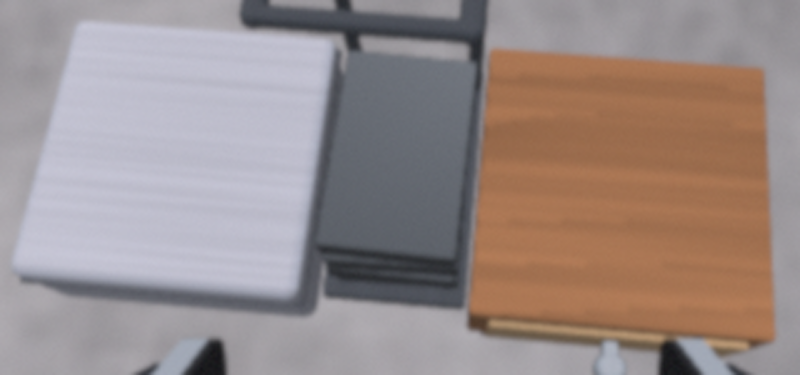

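View pics/d_z2.png

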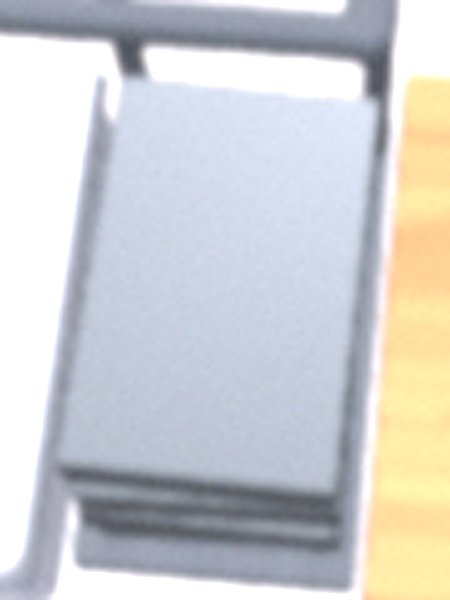

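```bash
python3 - <<'E'
from h import *
d=np.load("pics/d_w.npz");K,W=d["K"],d["W"]
def rep(n,c,sc,off,z,L,Wd):
    P=back(K,W,np.array(c)/sc+off,z)[:,:2]
    m=np.array([[L/2,Wd/2],[L/2,-Wd/2],[-L/2,-Wd/2],[-L/2,Wd/2]])
    a=P-P.mean(0);th=np.arctan2((m[:,0]*a[:,1]-m[:,1]*a[:,0]).sum(),(m*a).sum())
    print(n,P.mean(0).round(4),"yaw",np.degrees(th).round(2),"edges",[np.linalg.norm(P[i]-P[i-1]).round(4) for i in range(4)])
    print(P.round(4).tolist())
rep("slab",[(122,80),(378,98),(335,492),(60,465)],5,[255,115],.074,.1,.064)
rep("box",[(490,50),(763,70),(775,340),(470,318)],2.5,[140,110],.056,.14,.14)
rep("tin",[(78,22),(338,42),(300,300),(15,275)],2.5,[140,110],.056,.14,.14)
E
```

```text
slab [0.5305 0.0343] yaw -5.89 edges [np.float64(0.098), np.float64(0.0626), np.float64(0.0991), np.float64(0.062)]
[[0.5821, 0.0602], [0.5768, -0.0022], [0.4783, 0.0086], [0.4846, 0.0703]]
box [ 0.5186 -0.0733] yaw -4.78 edges [np.float64(0.1396), np.float64(0.139), np.float64(0.1374), np.float64(0.1385)]
[[0.5938, -0.01], [0.5815, -0.1484], [0.4446, -0.1364], [0.4547, 0.0017]]
tin [0.5373 0.1431] yaw -4.84 edges [np.float64(0.1369), np.float64(0.1384), np.float64(0.1363), np.float64(0.1361)]
[[0.6117, 0.2066], [0.5989, 0.0688], [0.4631, 0.0806], [0.4752, 0.2162]]
```

```bash
python3 - <<'E'
from h import *
rel([.458,.038,.115],tgt(35,-5))
E
```

```text
turn [0.0702, 0.0532, 0.0601] off [114.1, -22.4, 23.8] deg 6.1 dist 118.7
```

Emit:
{"api": "send_rows", "payload": {
  "turn": [
    [0, 0, 0],
    [0.035, 0.025, 0.03],
    [0.07, 0.053, 0.06],
    [0.07, 0.053, 0.06]
  ],
  "offset": [
    [30, -5, 8],
    [60, -11, 16],
    [90, -22, 24],
    [90, -22, 24]
  ],
  "grip": [1, 1, 1, 1]
}}

```text
time: 2.6
eef_pos: [0.4842, 0.0522, 0.1945]
ee_rot: [[0.534, -0.084, -0.841], [-0.067, -0.996, 0.057], [-0.843, 0.026, -0.538]]
force: [0.9, -0.4, 1.2]
width: 0.0853
```

```bash
python3 - <<'E'
from h import *
rel([.458,.038,.115],tgt(35,-5)); print(sense()["joints"])
E
```

```text
turn [0.0168, 0.043, -0.0203] off [53.9, 14.3, 64.0] deg 2.9 dist 84.9
[ 0.21126757 -0.03656641 -1.06771139  1.58624269 -0.17889451 -0.25404176]
```

```bash
cat > fit.py <<'E'
from fk import *
D.append(([0.21126757,-0.03656641,-1.06771139,1.58624269,-0.17889451,-0.25404176],[.4842,.0522,.1945]))
A=[];b=[]
for q,x in D:
    A.append(np.array([fk(np.eye(7)[i],q,-1)[0] for i in range(7)]).T);b.append(x)
A=np.vstack(A);b=np.concatenate(b)
p,res,rk,sv=np.linalg.lstsq(A,b,rcond=None);print(p.round(4),rk,sv.round(3));print((A@p-b).round(4))
E
python3 fit.py
```

```text
[-0.5017  0.4023 -0.1448  0.4678  0.2153 -0.0742 -0.0726] 7 [3.878 2.831 2.007 0.821 0.443 0.201 0.101]
[-0.0167 -0.0123  0.0016  0.0053  0.0237  0.0029 -0.0369  0.039  -0.0112
  0.0274 -0.0774  0.0067]
```

```bash
cat > fk.py <<'E'
from h import *
from scipy.optimize import least_squares
D=[([1.4306,.3856,.0066,-.0005,-1.194,-.2586],[.2424,.5754,.2302]),
([.680346,.107766,-.292284,.000147,-1.171096,.885342],[.449706,.158297,.260268]),
([.4738498,-.2414728,-1.0673314,.8103083,-.3268627,.3746735],[.4188114,.0131641,.2255943]),
([0.21126757,-0.03656641,-1.06771139,1.58624269,-0.17889451,-0.25404176],[.4842,.0522,.1945])]
def rx(a):return R.from_euler('x',a)
def ry(a):return R.from_euler('y',a)
def rz(a):return R.from_euler('z',a)
M=np.array([[1,0,0],[0,0,-1],[0,1,0]]) 
def fk(p,q):
    h,a,d,L1,e,L2,L3=p
    A=rz(q[0]);P=A.apply([a,0,h]);A=A*ry(q[1]);P=P+A.apply([0,0,L1]);A=A*ry(-q[2]);P=P+A.apply([L2,0,e]);A=A*rx(-q[3]);P=P+A.apply([0,d,0]);A=A*ry(-q[4]);P=P+A.apply([L3,0,0]);A=A*rx(-q[5]);return P,A.as_matrix()@M
A=[];b=[]
for q,x in D:
    A.append(np.array([fk(np.eye(7)[i],q)[0] for i in range(7)]).T);b.append(x)
A=np.vstack(A);b=np.concatenate(b)
p,res,rk,sv=np.linalg.lstsq(A,b,rcond=None)
lo=np.array([-3.14,-1.21,-1.07,-3.16,-2.99,-3.1]);hi=np.array([3.14,2.06,1.41,2.05,-.16,3.1])
def ik(pos,Rt,n=60,seed=0,q0=None):
    rng=np.random.default_rng(seed);sol=[]
    def f(q):
        P,Rm=fk(p,q);return np.concatenate([(P-pos)*5,R.from_matrix(Rm.T@Rt).as_rotvec()])
    for i in range(n):
        x=q0 if (q0 is not None and i==0) else rng.uniform(lo,hi)
        r=least_squares(f,np.clip(x,lo+1e-6,hi-1e-6),bounds=(lo,hi))
        if r.cost<1e-7 and not any(np.abs(r.x-s).max()<.02 for s in sol): sol.append(r.x)
    return sol
if __name__=="__main__":
    print(p.round(4),rk,sv.round(3));print((A@p-b).round(4))
    for q,x in D: print(fk(p,q)[1].round(3).tolist())
E
python3 fk.py; python3 -c "
from h import *;print(sense()['ee_rot'].round(3).tolist())"
```

```text
[ 0.1607  0.     -0.1598  0.5648 -0.      0.4218  0.2977] 7 [3.903 2.961 1.803 0.711 0.415 0.223 0.119]
[ 0.  0. -0. -0.  0.  0.  0.  0.  0. -0. -0. -0.]
[[-0.001, 0.388, 0.921], [-0.002, 0.921, -0.388], [-1.0, -0.002, 0.0]]
[[-0.0, 0.005, 1.0], [-0.0, 1.0, -0.005], [-1.0, -0.0, -0.0]]
[[0.533, -0.002, 0.846], [0.012, 1.0, -0.005], [-0.846, 0.012, 0.533]]
[[0.534, 0.084, 0.841], [-0.067, 0.996, -0.057], [-0.843, -0.026, 0.538]]
[[0.534, -0.084, -0.841], [-0.067, -0.996, 0.057], [-0.843, 0.026, -0.538]]
```

```bash
sed -i 's/^M=.*/M=np.array([[1,0,0],[0,0,1],[0,-1,0]])/' fk.py; python3 - <<'E'
from fk import *
print(fk(p,D[3][0])[1].round(2).tolist())
Rf=np.diag([1,-1,-1])
for lean in (20,25,30,35,40):
  for fl in (0,1):
    Rt=tgt(lean,-5)@(Rf if fl else np.eye(3))
    for nm,pos in (("pre",[.458,.038,.115]),("grip",[.493,.0375,.062]),("end",[.484,-.072,.062])):
        print(lean,fl,nm,[s.round(2).tolist() for s in ik(np.array(pos),Rt,30)])
E
```

```text
[[0.53, -0.08, -0.84], [-0.07, -1.0, 0.06], [-0.84, 0.03, -0.54]]
20 0 pre [[0.41, 0.09, -1.04, 0.91, -0.21, 0.2]]
20 0 grip []
20 0 end []
20 1 pre [[0.41, 0.09, -1.04, 0.91, -0.21, -2.94]]
20 1 grip []
20 1 end []
25 0 pre []
25 0 grip []
25 0 end []
25 1 pre []
25 1 grip []
25 1 end []
30 0 pre []
30 0 grip []
30 0 end []
30 1 pre []
30 1 grip []
30 1 end []
35 0 pre []
35 0 grip []
35 0 end []
35 1 pre []
35 1 grip []
35 1 end []
40 0 pre []
40 0 grip [[-0.29, 0.28, -0.82, -2.61, -0.26, -1.93]]
40 0 end []
40 1 pre []
40 1 grip [[-0.29, 0.28, -0.82, -2.61, -0.26, 1.21]]
40 1 end []
```

```bash
cat > scan.py <<'E'
from fk import *
for lean in (22,28,34,38,40,42,45,48):
    Rt=tgt(lean,-5)
    for nm,pos in (("pre",[.458,.038,.115]),("grip",[.493,.0375,.062]),("mid",[.489,-.02,.062]),("end",[.484,-.072,.062])):
        S=ik(np.array(pos),Rt,150)
        print(lean,nm,[s.round(2).tolist() for s in S])
E
time python3 scan.py
```

```text
22 pre []
22 grip []
22 mid []
22 end []
28 pre []
28 grip []
28 mid []
28 end []
34 pre []
34 grip []
34 mid []
34 end []
38 pre []
38 grip []
38 mid []
38 end []
40 pre []
40 grip [[-0.29, 0.28, -0.82, -2.61, -0.26, -1.93]]
40 mid []
40 end []
42 pre []
42 grip [[-0.32, 0.3, -0.89, -2.7, -0.37, -1.81]]
42 mid [[-0.35, 0.27, -0.72, -2.23, -0.22, -2.28]]
42 end []
45 pre []
45 grip [[-0.35, 0.34, -0.95, -2.77, -0.52, -1.72]]
45 mid [[-0.46, 0.31, -0.84, -2.45, -0.41, -1.95]]
45 end [[-0.5, 0.29, -0.73, -2.13, -0.34, -2.25]]
48 pre [[-0.34, 0.12, -0.92, -2.55, -0.34, -1.97]]
48 grip [[-0.37, 0.38, -1.01, -2.8, -0.66, -1.65]]
48 mid [[-0.51, 0.35, -0.92, -2.54, -0.57, -1.8]]
48 end [[-0.6, 0.33, -0.81, -2.28, -0.5, -2.01]]
real	6m52.043s
user	6m49.420s
sys	0m0.213s
```

```bash
cat > plan.py <<'E'
from fk import *
q0=np.array([-.35,.34,-.95,-2.77,-.52,-1.72])
def t(pos,lean,q=q0,yaw=-5):
    S=ik(np.array(pos),tgt(lean,yaw),1,q0=q);return S[0] if S else None
for lean in (43,45,47):
  for nm,pos in (("grip",[.493,.0375,.064]),("ab1",[.493,.0375,.09]),("ab2",[.493,.0375,.12]),("bk",[.473,.0375,.1]),("end",[.484,-.072,.064]),("endup",[.484,-.072,.1])):
    s=t(pos,lean);print(lean,nm,None if s is None else s.round(3).tolist())
b=np.load("pics/b_top.npz")
print("blue rack",back(b["K"],b["W"],[(386,269),(416,269),(416,309),(386,309)],.195).round(3).tolist())
E
python3 plan.py
```

```text
43 grip [-0.327, 0.305, -0.904, -2.72, -0.407, -1.785]
43 ab1 [-0.269, 0.209, -0.795, -2.525, -0.214, -2.043]
43 ab2 None
43 bk None
43 end [-0.375, 0.255, -0.655, -1.906, -0.206, -2.587]
43 endup None
45 grip [-0.345, 0.328, -0.948, -2.76, -0.505, -1.724]
45 ab1 [-0.313, 0.229, -0.869, -2.644, -0.339, -1.883]
45 ab2 None
45 bk [-0.305, 0.165, -0.862, -2.546, -0.275, -1.994]
45 end [-0.492, 0.279, -0.723, -2.111, -0.331, -2.282]
45 endup None
47 grip [-0.359, 0.355, -0.985, -2.787, -0.601, -1.679]
47 ab1 [-0.338, 0.25, -0.921, -2.704, -0.442, -1.798]
47 ab2 [-0.27, 0.141, -0.799, -2.501, -0.224, -2.074]
47 bk [-0.344, 0.187, -0.925, -2.632, -0.39, -1.871]
47 end [-0.563, 0.306, -0.782, -2.229, -0.437, -2.097]
47 endup [-0.358, 0.171, -0.656, -1.85, -0.205, -2.669]
blue rack [[0.374, -0.141, 0.195], [0.372, -0.206, 0.195], [0.288, -0.2, 0.195], [0.29, -0.136, 0.195]]
```

```bash
cat > path.py <<'E'
from fk import *
def pts(q):
    h,a,d,L1,e,L2,L3=p
    A=rz(q[0]);P0=np.array([0,0,h]);A=A*ry(q[1]);P1=P0+A.apply([0,0,L1]);A=A*ry(-q[2]);P2=P1+A.apply([L2,0,0]);A=A*rx(-q[3]);P3=P2+A.apply([0,d,0]);return P1,P2,P3
def show(qs):
    for q in qs:
        P,Rm=fk(p,q);_,P2,P3=pts(q)
        print("q",q.round(2).tolist(),"tcp",P.round(3).tolist(),"x",Rm[:,0].round(2).tolist(),"y",Rm[:,1].round(2).tolist(),"fore",P2.round(3).tolist(),"wr",P3.round(3).tolist())
E
python3 - <<'E'
from path import *
qc=sense()["joints"];qg=np.array([-0.338, 0.25, -0.921, -2.704, -0.442, -1.798])
show([qc+(qg-qc)*k/8 for k in range(9)])
print()
qm=np.array([0.1,-.35,-.75,-.6,-.9,-.3])
show([qc+(qm-qc)*k/4 for k in range(5)]);show([qm+(qg-qm)*k/6 for k in range(1,7)])
E
```

```text
q [0.21, -0.04, -1.07, 1.59, -0.18, -0.25] tcp [0.484, 0.052, 0.194] x [0.53, -0.07, -0.84] y [-0.08, -1.0, 0.03] fore [0.192, 0.041, 0.363] wr [0.325, 0.072, 0.445]
q [0.14, -0.0, -1.05, 1.05, -0.21, -0.45] tcp [0.463, -0.069, 0.161] x [0.42, -0.12, -0.9] y [-0.71, -0.66, -0.24] fore [0.208, 0.03, 0.36] wr [0.338, -0.032, 0.429]
q [0.07, 0.04, -1.03, 0.51, -0.24, -0.64] tcp [0.389, -0.146, 0.111] x [0.29, -0.1, -0.95] y [-0.95, 0.07, -0.3] fore [0.223, 0.017, 0.356] wr [0.302, -0.117, 0.394]
q [0.01, 0.07, -1.01, -0.02, -0.28, -0.83] tcp [0.297, -0.156, 0.059] x [0.21, 0.01, -0.98] y [-0.65, 0.75, -0.13] fore [0.237, 0.001, 0.351] wr [0.235, -0.158, 0.35]
q [-0.06, 0.11, -0.99, -0.56, -0.31, -1.03] tcp [0.229, -0.102, 0.02] x [0.21, 0.15, -0.97] y [0.02, 0.99, 0.16] fore [0.251, -0.016, 0.346] wr [0.167, -0.146, 0.308]
q [-0.13, 0.14, -0.98, -1.1, -0.34, -1.22] tcp [0.218, -0.013, 0.006] x [0.31, 0.26, -0.91] y [0.66, 0.64, 0.4] fore [0.262, -0.035, 0.34] wr [0.126, -0.091, 0.278]
q [-0.2, 0.18, -0.96, -1.63, -0.38, -1.41] tcp [0.274, 0.065, 0.019] x [0.48, 0.28, -0.83] y [0.88, -0.
[... 1517 characters left out ...]
9, -0.011, 0.462] wr [0.153, -0.05, 0.34]
q [-0.12, -0.05, -0.84, -1.65, -0.67, -1.05] tcp [0.354, 0.157, 0.16] x [0.66, 0.55, -0.52] y [0.45, 0.27, 0.85] fore [0.268, -0.032, 0.427] wr [0.158, -0.006, 0.314]
q [-0.19, 0.05, -0.86, -2.0, -0.59, -1.3] tcp [0.411, 0.142, 0.15] x [0.78, 0.37, -0.51] y [0.62, -0.33, 0.71] fore [0.281, -0.055, 0.391] wr [0.18, 0.033, 0.302]
q [-0.26, 0.15, -0.89, -2.35, -0.52, -1.55] tcp [0.462, 0.1, 0.127] x [0.81, 0.15, -0.57] y [0.42, -0.83, 0.37] fore [0.287, -0.078, 0.355] wr [0.222, 0.057, 0.298]
q [-0.34, 0.25, -0.92, -2.7, -0.44, -1.8] tcp [0.493, 0.037, 0.09] x [0.73, -0.06, -0.68] y [-0.09, -1.0, 0.0] fore [0.287, -0.101, 0.319] wr [0.276, 0.056, 0.293]
```

```bash
cat > path2.py <<'E'
from path import *
qc=np.array([0.21126757,-0.03656641,-1.06771139,1.58624269,-0.17889451,-0.25404176])
Qs=[qc,np.array([.35,-.2,-.75,.5,-.75,-.3]),np.array([.25,-.15,-.55,-.5,-1.0,-.5]),np.array([.05,-.1,-.6,-1.3,-.9,-.9]),np.array([-.15,0,-.7,-2.0,-.7,-1.4]),np.array([-.27,.12,-.84,-2.5,-.42,-1.75]),np.array([-0.338, 0.25, -0.921, -2.704, -0.442, -1.798])]
N=[4,5,5,5,4,2]
if __name__=="__main__":
  for A_,B_,n in zip(Qs,Qs[1:],N):
    show([A_+(B_-A_)*k/n for k in range(1,n+1)]);print()
E
python3 path2.py
```

```text
q [0.25, -0.08, -0.99, 1.31, -0.32, -0.27] tcp [0.509, -0.008, 0.248] x [0.58, -0.17, -0.8] y [-0.35, -0.93, -0.06] fore [0.208, 0.052, 0.391] wr [0.337, 0.043, 0.485]
q [0.28, -0.12, -0.91, 1.04, -0.46, -0.28] tcp [0.504, -0.058, 0.282] x [0.56, -0.24, -0.79] y [-0.58, -0.8, -0.16] fore [0.221, 0.064, 0.422] wr [0.338, 0.014, 0.519]
q [0.32, -0.16, -0.83, 0.77, -0.61, -0.29] tcp [0.477, -0.089, 0.296] x [0.49, -0.26, -0.83] y [-0.75, -0.61, -0.26] fore [0.229, 0.075, 0.456] wr [0.33, -0.013, 0.544]
q [0.35, -0.2, -0.75, 0.5, -0.75, -0.3] tcp [0.438, -0.093, 0.293] x [0.4, -0.2, -0.89] y [-0.87, -0.4, -0.3] fore [0.232, 0.085, 0.494] wr [0.318, -0.033, 0.559]

q [0.33, -0.19, -0.71, 0.3, -0.8, -0.34] tcp [0.412, -0.087, 0.267] x [0.32, -0.11, -0.94] y [-0.94, -0.19, -0.29] fore [0.245, 0.084, 0.506] wr [0.317, -0.053, 0.547]
q [0.31, -0.18, -0.67, 0.1, -0.85, -0.38] tcp [0.386, -0.067, 0.243] x [0.24, -0.0, -0.97] y [-0.97, 0.01, -0.24] fore [0.258, 0.083, 0.518] wr [0.314, -0.066, 0.532]
q [0.29, -0.17, -0.63, -0.1, -0.9, -0.42] tcp [0.363, -0.033, 0.226] x [0.18, 0.14, -0.97] y [-0
[... 2323 characters left out ...]
, -0.066, 0.413] wr [0.243, 0.051, 0.329]
q [-0.24, 0.09, -0.8, -2.38, -0.49, -1.66] tcp [0.508, 0.094, 0.183] x [0.87, 0.12, -0.48] y [0.32, -0.87, 0.36] fore [0.306, -0.075, 0.394] wr [0.249, 0.058, 0.325]
q [-0.27, 0.12, -0.84, -2.5, -0.42, -1.75] tcp [0.503, 0.069, 0.154] x [0.83, 0.02, -0.56] y [0.17, -0.96, 0.2] fore [0.298, -0.083, 0.376] wr [0.257, 0.062, 0.321]

q [-0.3, 0.18, -0.88, -2.6, -0.43, -1.77] tcp [0.5, 0.054, 0.122] x [0.78, -0.02, -0.62] y [0.05, -0.99, 0.09] fore [0.294, -0.092, 0.347] wr [0.266, 0.06, 0.307]
q [-0.34, 0.25, -0.92, -2.7, -0.44, -1.8] tcp [0.493, 0.037, 0.09] x [0.73, -0.06, -0.68] y [-0.09, -1.0, 0.0] fore [0.287, -0.101, 0.319] wr [0.276, 0.056, 0.293]
```

```bash
cat > p3.py <<'E'
from path import *
q0=np.array([-.34,.2,-.92,-2.65,-.42,-1.85])
for pos,lean,yaw in [([.46,.04,.11],47,-5),([.45,.04,.12],50,-5),([.44,.05,.14],52,0),([.44,.06,.16],52,10),([.43,.07,.19],55,15),([.42,.08,.22],55,20),([.41,.11,.23],57,30),([.41,.13,.24],60,35)]:
    S=ik(np.array(pos),tgt(lean,yaw),1,q0=q0)
    if S: q0=S[0]; print(pos,lean,yaw);show([q0])
    else: print(pos,lean,yaw,"none")
E
python3 p3.py
```

```text
[0.46, 0.04, 0.11] 47 -5
q [-0.33, 0.13, -0.91, -2.56, -0.32, -1.96] tcp [0.46, 0.04, 0.11] x [0.73, -0.06, -0.68] y [-0.09, -1.0, 0.0] fore [0.271, -0.092, 0.357] wr [0.243, 0.059, 0.313]
[0.45, 0.04, 0.12] 50 -5
q [-0.37, 0.11, -0.97, -2.59, -0.41, -1.9] tcp [0.45, 0.04, 0.12] x [0.76, -0.07, -0.64] y [-0.09, -1.0, -0.0] fore [0.243, -0.093, 0.351] wr [0.223, 0.06, 0.311]
[0.44, 0.05, 0.14] 52 0
q [-0.28, 0.01, -0.87, -2.29, -0.3, -2.22] tcp [0.44, 0.05, 0.14] x [0.79, -0.0, -0.62] y [-0.0, -1.0, 0.0] fore [0.265, -0.077, 0.399] wr [0.205, 0.05, 0.323]
[0.44, 0.06, 0.16] 52 10 none
[0.43, 0.07, 0.19] 55 15 none
[0.42, 0.08, 0.22] 55 20 none
[0.41, 0.11, 0.23] 57 30 none
[0.41, 0.13, 0.24] 60 35 none
```

```bash
cat > path2.py <<'E'
from path import *
qc=np.array([0.21126757,-0.03656641,-1.06771139,1.58624269,-0.17889451,-0.25404176])
Qs=[qc,np.array([.33,-.25,-1.0,1.1,-.4,-.25]),np.array([.35,-.25,-.8,.5,-.75,-.25]),np.array([.25,-.15,-.55,-.5,-1.0,-.4]),np.array([.05,-.1,-.6,-1.3,-.9,-1.1]),np.array([-.12,-.08,-.76,-1.75,-.7,-1.7]),np.array([-.28,.01,-.87,-2.29,-.32,-2.22]),np.array([-0.33, 0.13, -0.91, -2.56, -0.32, -1.96]),np.array([-0.338, 0.25, -0.921, -2.704, -0.442, -1.798])]
N=[3,3,5,5,4,3,2,2]
def wps():
    out=[Qs[0]]
    for A_,B_,n in zip(Qs,Qs[1:],N): out+=[A_+(B_-A_)*k/n for k in range(1,n+1)]
    return out
if __name__=="__main__":
  w=wps();pr=None
  for q in w:
    show([q])
    P,Rm=fk(p,q)
    cams=P+Rm@np.array([-.144,0,-.067]);tips=[P+Rm@np.array([-.013,s*.057,0]) for s in(1,-1)]
    print("   cam",cams.round(3).tolist(),"tips",[t.round(3).tolist() for t in tips], "" if pr is None else "d %.0fmm %.1fdeg"%(1000*np.linalg.norm(P-pr[0]),np.degrees(np.linalg.norm(R.from_matrix(pr[1].T@Rm).as_rotvec()))))
    pr=P,Rm
E
python3 path2.py
```

```text
q [0.21, -0.04, -1.07, 1.59, -0.18, -0.25] tcp [0.484, 0.052, 0.194] x [0.53, -0.07, -0.84] y [-0.08, -1.0, 0.03] fore [0.192, 0.041, 0.363] wr [0.325, 0.072, 0.445]
   cam [0.464, 0.058, 0.352] tips [[0.472, -0.004, 0.207], [0.482, 0.11, 0.204]] 
q [0.25, -0.11, -1.05, 1.42, -0.25, -0.25] tcp [0.487, 0.025, 0.237] x [0.59, -0.1, -0.8] y [-0.22, -0.98, -0.03] fore [0.183, 0.047, 0.382] wr [0.312, 0.056, 0.476]
   cam [0.455, 0.027, 0.392] tips [[0.467, -0.029, 0.246], [0.492, 0.082, 0.249]] d 51mm 9.4deg
q [0.29, -0.18, -1.02, 1.26, -0.33, -0.25] tcp [0.48, -0.002, 0.273] x [0.62, -0.13, -0.77] y [-0.34, -0.93, -0.11] fore [0.172, 0.052, 0.401] wr [0.295, 0.038, 0.503]
   cam [0.438, -0.005, 0.426] tips [[0.453, -0.054, 0.276], [0.491, 0.053, 0.289]] d 45mm 9.0deg
q [0.33, -0.25, -1.0, 1.1, -0.4, -0.25] tcp [0.464, -0.027, 0.299] x [0.64, -0.15, -0.76] y [-0.44, -0.87, -0.2] fore [0.16, 0.055, 0.42] wr [0.275, 0.018, 0.525]
   cam [0.415, -0.036, 0.45] tips [[0.431, -0.075, 0.298], [0.481, 0.025, 0.321]] d 40mm 8.8deg
q [0.34, -0.25, -0.93, 0.9, -0.52, -0.25] tcp [0.457, -0.067, 0.30
[... 5498 characters left out ...]
0.07, -0.69] y [-0.09, -1.0, 0.0] fore [0.271, -0.093, 0.357] wr [0.243, 0.058, 0.313]
   cam [0.4, 0.044, 0.256] tips [[0.444, -0.018, 0.118], [0.454, 0.096, 0.117]] d 23mm 4.5deg
q [-0.33, 0.19, -0.92, -2.63, -0.38, -1.88] tcp [0.476, 0.04, 0.1] x [0.73, -0.06, -0.68] y [-0.08, -1.0, -0.0] fore [0.28, -0.097, 0.338] wr [0.259, 0.058, 0.303]
   cam [0.417, 0.044, 0.247] tips [[0.462, -0.016, 0.109], [0.471, 0.097, 0.109]] d 19mm 0.3deg
q [-0.34, 0.25, -0.92, -2.7, -0.44, -1.8] tcp [0.493, 0.037, 0.09] x [0.73, -0.06, -0.68] y [-0.09, -1.0, 0.0] fore [0.287, -0.101, 0.319] wr [0.276, 0.056, 0.293]
   cam [0.433, 0.043, 0.237] tips [[0.478, -0.019, 0.099], [0.488, 0.095, 0.099]] d 20mm 0.3deg
```

```bash
cat > gen.py <<'E'
from path2 import *
def resample(w):
    out=[w[0]]
    for a,b in zip(w,w[1:]):
        Pa,Ra=fk(p,a);Pb,Rb=fk(p,b)
        n=int(np.ceil(max(np.degrees(np.linalg.norm(R.from_matrix(Ra.T@Rb).as_rotvec()))/10.2,np.linalg.norm(Pa-Pb)/.05,np.abs(b-a).max()/.24)))
        out+=[a+(b-a)*k/n for k in range(1,n+1)]
    return out
def calls(w,i0=0,ncalls=99,start=None):
    for c in range(0,len(w)-1,5):
        if c//5<i0 or c//5>=i0+ncalls: continue
        P0,R0=fk(p,w[c])
        if start is not None and c//5==i0: P0,R0=np.array(start["eef_pos"]),np.array(start["ee_rot"])
        T=[];O=[]
        for q in w[c+1:c+6]:
            P,Rm=fk(p,q);T.append(R.from_matrix(R0.T@Rm).as_rotvec().round(3).tolist());O.append((R0.T@(P-P0)*1000).round(1).tolist())
        print(c//5,"turn",T,"\n  offset",O, "end",fk(p,w[min(c+5,len(w)-1)])[0].round(3).tolist(),w[min(c+5,len(w)-1)].round(2).tolist())
if __name__=="__main__":
    w=resample(wps());print(len(w));calls(w)
E
python3 gen.py
```

```text
52
0 turn [[0.072, 0.038, 0.016], [0.144, 0.072, 0.028], [0.293, 0.123, 0.043], [0.443, 0.152, 0.043], [0.547, 0.14, 0.076]] 
  offset [[-16.0, 14.0, -15.1], [-32.4, 28.2, -27.0], [-64.4, 56.5, -41.6], [-93.5, 83.0, -44.2], [-96.4, 105.0, -46.0]] end [0.462, -0.049, 0.303] [0.33, -0.25, -0.97, 1.0, -0.46, -0.25]
1 turn [[0.098, -0.013, 0.041], [0.194, -0.035, 0.082], [0.287, -0.064, 0.121], [0.377, -0.102, 0.159], [0.462, -0.148, 0.196]] 
  offset [[-0.7, 17.8, -7.9], [-1.7, 34.7, -10.6], [-3.3, 50.2, -8.4], [-5.4, 63.4, -1.6], [-8.4, 74.0, 9.4]] end [0.413, -0.102, 0.287] [0.35, -0.25, -0.8, 0.5, -0.75, -0.25]
2 turn [[0.101, -0.056, 0.031], [0.199, -0.115, 0.061], [0.295, -0.177, 0.092], [0.389, -0.241, 0.123], [0.479, -0.308, 0.153]] 
  offset [[6.6, 11.8, 10.0], [12.1, 22.0, 23.1], [16.3, 30.3, 39.0], [18.9, 36.2, 57.4], [19.9, 39.7, 77.8]] end [0.361, -0.056, 0.231] [0.3, -0.2, -0.68, 0.0, -0.88, -0.32]
3 turn [[0.087, -0.069, 0.034], [0.171, -0.14, 0.069], [0.252, -0.213, 0.104], [0.329, -0.288, 0.141], [0.403, -0.366, 0.179]] 
  offset [[6.4, 10.4, 18.5], [11.2, 19.3, 39.8], [
[... 1338 characters left out ...]
52, 0.042], [0.254, -0.104, 0.086], [0.382, -0.154, 0.131], [0.51, -0.203, 0.178], [0.639, -0.251, 0.227]] 
  offset [[3.4, 7.5, 13.8], [5.6, 14.1, 28.5], [6.6, 19.5, 43.9], [6.5, 23.8, 59.8], [5.4, 26.7, 76.0]] end [0.445, 0.082, 0.165] [-0.24, -0.01, -0.85, -2.17, -0.4, -2.1]
9 turn [[0.13, -0.046, 0.049], [0.26, -0.09, 0.1], [0.293, -0.147, 0.135], [0.323, -0.21, 0.172], [0.325, -0.206, 0.167]] 
  offset [[3.0, 10.9, 12.0], [5.0, 21.0, 24.9], [21.1, 27.0, 37.2], [36.5, 36.1, 51.7], [55.6, 37.7, 50.2]] end [0.476, 0.04, 0.1] [-0.33, 0.19, -0.92, -2.63, -0.38, -1.88]
10 turn [[-0.0, 0.003, 0.004]] 
  offset [[19.1, 0.8, -4.6]] end [0.493, 0.037, 0.09] [-0.34, 0.25, -0.92, -2.7, -0.44, -1.8]
```

Emit:
{"api": "send_rows", "payload": {
  "turn": [
    [0.07, 0.04, 0.015],
    [0.145, 0.07, 0.03],
    [0.29, 0.12, 0.04],
    [0.44, 0.15, 0.04],
    [0.55, 0.14, 0.075]
  ],
  "offset": [
    [-16, 14, -15],
    [-32, 28, -27],
    [-64, 56, -42],
    [-93, 83, -44],
    [-96, 105, -46]
  ],
  "grip": [1, 1, 1, 1, 1]
}}

```text
time: 3.22
eef_pos: [0.4608, -0.0499, 0.3039]
ee_rot: [[0.613, -0.534, -0.582], [-0.18, -0.812, 0.555], [-0.769, -0.236, -0.594]]
force: [-0.0, 0.1, 0.9]
width: 0.0855
```

```bash
python3 - <<'E'
from gen import *
s=sense();print(s["joints"].round(3),s["eef_pos"].round(3))
w=resample(wps());calls(w,1,1,s)
E
```

```text
[ 0.333 -0.255 -0.967  0.992 -0.458 -0.248] [ 0.461 -0.05   0.304]
1 turn [[0.091, -0.012, 0.044], [0.187, -0.034, 0.084], [0.28, -0.063, 0.123], [0.369, -0.1, 0.162], [0.454, -0.146, 0.198]] 
  offset [[0.6, 15.8, -7.9], [-0.5, 32.7, -10.7], [-2.1, 48.2, -8.6], [-4.3, 61.5, -1.9], [-7.2, 72.2, 9.0]] end [0.413, -0.102, 0.287] [0.35, -0.25, -0.8, 0.5, -0.75, -0.25]
```

Tracks the plan very well.

Emit:
{"api": "send_rows", "payload": {
  "turn": [
    [0.09, -0.01, 0.045],
    [0.19, -0.035, 0.085],
    [0.28, -0.065, 0.125],
    [0.37, -0.1, 0.16],
    [0.455, -0.145, 0.2]
  ],
  "offset": [
    [0, 16, -8],
    [0, 33, -11],
    [-2, 48, -9],
    [-4, 61, -2],
    [-7, 72, 9]
  ],
  "grip": [1, 1, 1, 1, 1]
}}

```text
time: 3.85
eef_pos: [0.4131, -0.1013, 0.2851]
ee_rot: [[0.399, -0.852, -0.338], [-0.202, -0.441, 0.874], [-0.895, -0.28, -0.348]]
force: [0.1, -0.7, 1.0]
width: 0.0853
```

Emit:
{"api": "send_rows", "payload": {
  "turn": [
    [0.1, -0.055, 0.03],
    [0.2, -0.115, 0.06],
    [0.295, -0.175, 0.09],
    [0.39, -0.24, 0.125],
    [0.48, -0.31, 0.155]
  ],
  "offset": [
    [7, 12, 10],
    [12, 22, 23],
    [16, 30, 39],
    [19, 36, 57],
    [20, 40, 78]
  ],
  "grip": [1, 1, 1, 1, 1]
}}

```text
time: 4.47
eef_pos: [0.3608, -0.054, 0.2287]
ee_rot: [[0.201, -0.979, 0.018], [0.066, 0.032, 0.997], [-0.977, -0.2, 0.071]]
force: [-0.2, 0.0, -1.1]
width: 0.0853
```

Emit:
{"api": "send_rows", "payload": {
  "turn": [
    [0.085, -0.07, 0.035],
    [0.17, -0.14, 0.07],
    [0.25, -0.215, 0.105],
    [0.33, -0.29, 0.14],
    [0.405, -0.365, 0.18]
  ],
  "offset": [
    [6, 10, 18],
    [11, 19, 40],
    [14, 26, 64],
    [15, 32, 90],
    [13, 35, 118]
  ],
  "grip": [1, 1, 1, 1, 1]
}}

```text
time: 5.1
eef_pos: [0.331, 0.0661, 0.2175]
ee_rot: [[0.095, -0.929, 0.358], [0.444, 0.361, 0.82], [-0.891, 0.082, 0.447]]
force: [0.0, 0.2, -0.2]
width: 0.0853
```

```bash
python3 - <<'E'
from gen import *
s=sense();print(s["joints"].round(3),s["eef_pos"].round(3))
w=resample(wps());calls(w,4,2,s)
E
```

```text
[ 0.253 -0.143 -0.549 -0.503 -1.003 -0.404] [0.331 0.066 0.217]
4 turn [[0.13, -0.064, 0.008], [0.266, -0.125, 0.027], [0.402, -0.185, 0.049], [0.538, -0.245, 0.075], [0.673, -0.305, 0.103]] 
  offset [[7.7, 7.8, 8.7], [16.8, 15.3, 19.7], [24.5, 21.5, 31.9], [30.9, 26.3, 44.9], [36.0, 29.6, 58.8]] end [0.328, 0.141, 0.214] [0.15, -0.12, -0.57, -0.9, -0.95, -0.75]
5 turn [[0.137, -0.056, 0.03], [0.274, -0.112, 0.063], [0.411, -0.166, 0.099], [0.548, -0.219, 0.139], [0.683, -0.272, 0.182]] 
  offset [[8.0, 9.2, 8.7], [14.8, 17.5, 19.1], [20.4, 24.9, 31.0], [24.6, 31.2, 44.2], [27.6, 36.3, 58.7]] end [0.363, 0.2, 0.242] [0.05, -0.1, -0.6, -1.3, -0.9, -1.1]
```

Emit:
{"api": "send_rows", "payload": {
  "turn": [
    [0.13, -0.065, 0.01],
    [0.265, -0.125, 0.025],
    [0.4, -0.185, 0.05],
    [0.54, -0.245, 0.075],
    [0.675, -0.305, 0.105]
  ],
  "offset": [
    [8, 8, 9],
    [17, 15, 20],
    [24, 21, 32],
    [31, 26, 45],
    [36, 30, 59]
  ],
  "grip": [1, 1, 1, 1, 1]
}}

```text
time: 5.72
eef_pos: [0.3281, 0.141, 0.2141]
ee_rot: [[0.205, -0.525, 0.826], [0.676, 0.686, 0.268], [-0.708, 0.504, 0.496]]
force: [-0.6, -0.2, -0.0]
width: 0.0852
```

Emit:
{"api": "send_rows", "payload": {
  "turn": [
    [0.135, -0.055, 0.03],
    [0.275, -0.11, 0.065],
    [0.41, -0.165, 0.1],
    [0.55, -0.22, 0.14],
    [0.685, -0.27, 0.18]
  ],
  "offset": [
    [8, 9, 9],
    [15, 17, 19],
    [20, 25, 31],
    [25, 31, 44],
    [28, 36, 59]
  ],
  "grip": [1, 1, 1, 1, 1]
}}

```text
time: 6.35
eef_pos: [0.3639, 0.2005, 0.2419]
ee_rot: [[0.406, 0.042, 0.913], [0.776, 0.512, -0.369], [-0.483, 0.858, 0.175]]
force: [0.5, -0.6, 0.5]
width: 0.0853
```

Emit:
{"api": "send_rows", "payload": {
  "turn": [
    [0.135, -0.05, 0.015],
    [0.275, -0.095, 0.035],
    [0.415, -0.145, 0.055],
    [0.55, -0.195, 0.08],
    [0.69, -0.24, 0.105]
  ],
  "offset": [
    [3, -2, 5],
    [5, -4, 10],
    [7, -8, 15],
    [8, -11, 21],
    [8, -16, 27]
  ],
  "grip": [1, 1, 1, 1, 1]
}}

```text
time: 6.98
eef_pos: [0.3913, 0.1881, 0.2291]
ee_rot: [[0.625, 0.524, 0.578], [0.665, 0.03, -0.746], [-0.408, 0.851, -0.33]]
force: [-0.6, 0.2, 0.3]
width: 0.0854
```

```bash
python3 - <<'E'
from gen import *
s=sense();print(s["joints"].round(3),s["eef_pos"].round(3))
w=resample(wps());calls(w,7,4,s)
E
```

```text
[-0.052 -0.086 -0.697 -1.576 -0.771 -1.484] [0.391 0.188 0.229]
7 turn [[0.138, -0.044, 0.033], [0.278, -0.088, 0.065], [0.418, -0.13, 0.1], [0.544, -0.186, 0.135], [0.67, -0.242, 0.173]] 
  offset [[0.5, 0.1, 7.2], [1.0, -0.2, 15.9], [0.8, -1.0, 25.1], [2.2, -1.0, 40.8], [2.4, -2.3, 56.6]] end [0.424, 0.147, 0.208] [-0.16, -0.06, -0.78, -1.87, -0.62, -1.82]
8 turn [[0.127, -0.052, 0.042], [0.254, -0.104, 0.086], [0.382, -0.154, 0.131], [0.51, -0.203, 0.178], [0.639, -0.251, 0.227]] 
  offset [[3.4, 7.5, 13.8], [5.6, 14.1, 28.5], [6.6, 19.5, 43.9], [6.5, 23.8, 59.8], [5.4, 26.7, 76.0]] end [0.445, 0.082, 0.165] [-0.24, -0.01, -0.85, -2.17, -0.4, -2.1]
9 turn [[0.13, -0.046, 0.049], [0.26, -0.09, 0.1], [0.293, -0.147, 0.135], [0.323, -0.21, 0.172], [0.325, -0.206, 0.167]] 
  offset [[3.0, 10.9, 12.0], [5.0, 21.0, 24.9], [21.1, 27.0, 37.2], [36.5, 36.1, 51.7], [55.6, 37.7, 50.2]] end [0.476, 0.04, 0.1] [-0.33, 0.19, -0.92, -2.63, -0.38, -1.88]
10 turn [[-0.0, 0.003, 0.004]] 
  offset [[19.1, 0.8, -4.6]] end [0.493, 0.037, 0.09] [-0.34, 0.25, -0.92, -2.7, -0.44, -1.8]
```

Emit:
{"api": "send_rows", "payload": {
  "turn": [
    [0.14, -0.045, 0.03],
    [0.28, -0.09, 0.065],
    [0.42, -0.13, 0.1],
    [0.545, -0.185, 0.135],
    [0.67, -0.24, 0.175]
  ],
  "offset": [
    [0, 0, 7],
    [1, 0, 16],
    [1, -1, 25],
    [2, -1, 41],
    [2, -2, 57]
  ],
  "grip": [1, 1, 1, 1, 1]
}}

```text
time: 7.6
eef_pos: [0.4251, 0.1464, 0.2082]
ee_rot: [[0.802, 0.597, 0.006], [0.434, -0.576, -0.693], [-0.41, 0.559, -0.721]]
force: [-0.6, -0.5, 0.2]
width: 0.0851
```

Emit:
{"api": "send_rows", "payload": {
  "turn": [
    [0.125, -0.05, 0.04],
    [0.255, -0.105, 0.085],
    [0.38, -0.155, 0.13],
    [0.51, -0.205, 0.18],
    [0.64, -0.25, 0.225]
  ],
  "offset": [
    [3, 7, 14],
    [6, 14, 28],
    [7, 19, 44],
    [6, 24, 60],
    [5, 27, 76]
  ],
  "grip": [1, 1, 1, 1, 1]
}}

```text
time: 8.22
eef_pos: [0.4459, 0.0801, 0.1666]
ee_rot: [[0.838, 0.241, -0.489], [0.129, -0.959, -0.253], [-0.53, 0.149, -0.835]]
force: [-0.3, -0.8, 0.5]
width: 0.0857
```

Emit:
{"api": "send_rows", "payload": {
  "turn": [
    [0.13, -0.045, 0.05],
    [0.26, -0.09, 0.1],
    [0.29, -0.145, 0.135],
    [0.325, -0.21, 0.17]
  ],
  "offset": [
    [3, 11, 12],
    [5, 21, 25],
    [21, 27, 37],
    [36, 36, 52]
  ],
  "grip": [1, 1, 1, 1]
}}

```text
time: 8.72
eef_pos: [0.46, 0.0367, 0.1097]
ee_rot: [[0.728, -0.085, -0.681], [-0.061, -0.996, 0.059], [-0.683, -0.001, -0.73]]
force: [-0.1, 0.8, 0.5]
width: 0.0854
```

```bash
python3 - <<'E'
from h import *
s=sense();print(s["joints"].round(3),s["eef_pos"].round(3))
K,W,s=shot("wrist","e_w",(0,0,640,400),1.25)
rel([.493,.0375,.09],tgt(47,-5.3))
E
```

```text
[-0.326  0.126 -0.893 -2.522 -0.307 -2.002] [0.46  0.037 0.11 ]
turn [0.0011, 0.0055, 0.0046] off [35.6, -4.4, -8.4] deg 0.4 dist 36.8
```

View pics/e_w.png

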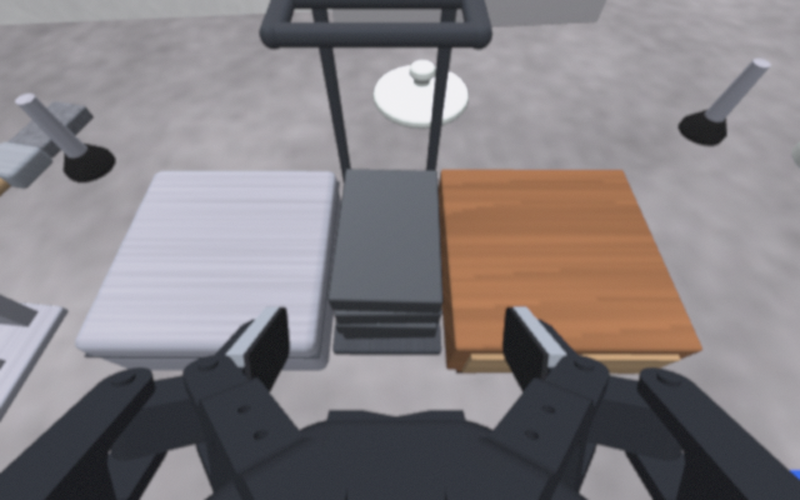

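```bash
python3 - <<'E'
from h import *
im=cv2.imread("pics/e_w_full.png")[120:290,255:365];cv2.imwrite("pics/e_z.png",cv2.convertScaleAbs(cv2.resize(im,None,fx=3.5,fy=3.5,interpolation=cv2.INTER_CUBIC),alpha=1.8))
d=np.load("pics/e_w.npz");K,W=d["K"],d["W"]
print(back(K,W,np.array([(346,170),(438,171),(441,306),(331,304)])/1.25,.074).round(4).tolist())
print(back(K,W,np.array([(441,170),(624,170),(700,349),(447,350)])/1.25,.056).round(4).tolist())
E
```

```text
[[0.583, 0.0604, 0.074], [0.5764, -0.0034, 0.074], [0.4763, 0.0098, 0.074], [0.4827, 0.07, 0.074]]
[[0.5944, -0.0102, 0.056], [0.5822, -0.1498, 0.056], [0.4452, -0.135, 0.056], [0.457, 0.0074, 0.056]]
```

View pics/e_z.png

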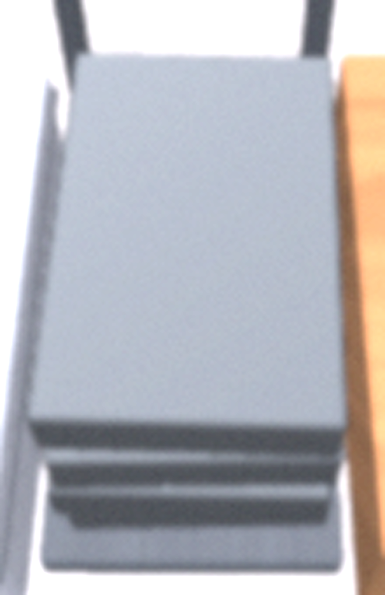

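```bash
python3 - <<'E'
from h import *
rel([.496,.0378,.085],tgt(47,-5.5));rel([.496,.0378,.066],tgt(47,-5.5))
E
```

```text
turn [0.0034, 0.0055, 0.0072] off [41.2, -5.0, -6.8] deg 0.6 dist 42.0
turn [0.0034, 0.0055, 0.0072] off [54.2, -4.9, 7.0] deg 0.6 dist 54.9
```

Emit:
{"api": "send_rows", "payload": {
  "turn": [
    [0, 0.005, 0.007],
    [0, 0.005, 0.007],
    [0.003, 0.005, 0.007],
    [0.003, 0.005, 0.007]
  ],
  "offset": [
    [20, -2, -4],
    [41, -5, -7],
    [54, -5, 7],
    [54, -5, 7]
  ],
  "grip": [1, 1, 1, 1]
}}

```text
time: 9.28
eef_pos: [0.4935, 0.0381, 0.0662]
ee_rot: [[0.728, -0.092, -0.679], [-0.068, -0.996, 0.063], [-0.682, 0.001, -0.731]]
force: [-0.4, 0.7, 0.3]
width: 0.0852
```

```bash
python3 - <<'E'
from h import *
s=sense();print(s["joints"].round(3),s["eef_pos"].round(4),s["force"])
shot("side","f_s",(250,140,400,270),5)
K,W,s=shot("wrist","f_w",(150,120,490,320),2.3)
rel([.496,.0378,.066],tgt(47,-5.5))
E
```

```text
[-0.353  0.347 -0.985 -2.798 -0.592 -1.679] [0.4935 0.0381 0.0662] [-0.41318968  0.69968135  0.29202611]
turn [0.0031, -0.0046, 0.0002] off [2.5, -0.9, 0.9] deg 0.3 dist 2.8
```

View pics/f_s.png

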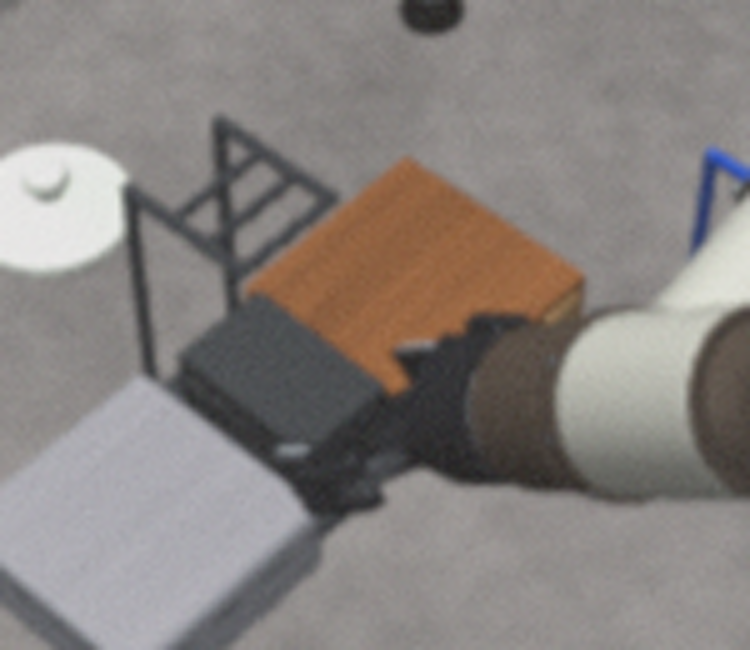

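View pics/f_w.png

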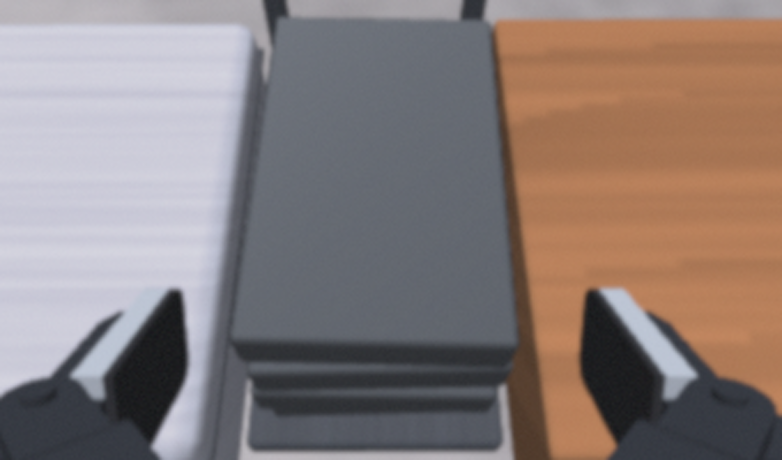

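```bash
python3 - <<'E'
from h import *
rel([.502,.0393,.066],tgt(47,-5.5))
from plan import t
print(t([.502,.0393,.066],47,np.array([-.35,.35,-.98,-2.8,-.6,-1.68]),-5.5), t([.493,-.07,.064],47,np.array([-.55,.3,-.78,-2.2,-.43,-2.1]),-5.5))
E
```

```text
turn [0.0031, -0.0046, 0.0002] off [6.8, -3.0, -3.1] deg 0.3 dist 8.0
43 grip [-0.327, 0.305, -0.904, -2.72, -0.407, -1.785]
43 ab1 [-0.269, 0.209, -0.795, -2.525, -0.214, -2.043]
43 ab2 None
43 bk None
43 end [-0.375, 0.255, -0.655, -1.906, -0.206, -2.587]
43 endup None
45 grip [-0.345, 0.328, -0.948, -2.76, -0.505, -1.724]
45 ab1 [-0.313, 0.229, -0.869, -2.644, -0.339, -1.883]
45 ab2 None
45 bk [-0.305, 0.165, -0.862, -2.546, -0.275, -1.994]
45 end [-0.492, 0.279, -0.723, -2.111, -0.331, -2.282]
45 endup None
47 grip [-0.359, 0.355, -0.985, -2.787, -0.601, -1.679]
47 ab1 [-0.338, 0.25, -0.921, -2.704, -0.442, -1.798]
47 ab2 [-0.27, 0.141, -0.799, -2.501, -0.224, -2.074]
47 bk [-0.344, 0.187, -0.925, -2.632, -0.39, -1.871]
47 end [-0.563, 0.306, -0.782, -2.229, -0.437, -2.097]
47 endup [-0.358, 0.171, -0.656, -1.85, -0.205, -2.669]
blue rack [[0.374, -0.141, 0.195], [0.372, -0.206, 0.195], [0.288, -0.2, 0.195], [0.29, -0.136, 0.195]]
[-0.33841416  0.35396998 -0.97092823 -2.81749188 -0.58391788 -1.67699252] [-0.54960284  0.31498609 -0.77519344 -2.26652266 -0.43072186 -2.07742478]
```

Emit:
{"api": "send_rows", "payload": {
  "turn": [
    [0.003, -0.004, 0],
    [0.003, -0.004, 0]
  ],
  "offset": [
    [7, -3, -3],
    [7, -3, -3]
  ],
  "grip": [1, 1]
}}

```text
time: 9.62
eef_pos: [0.5034, 0.0376, 0.0668]
ee_rot: [[0.73, -0.098, -0.676], [-0.073, -0.995, 0.066], [-0.679, 0.001, -0.734]]
force: [-0.8, 0.5, 0.7]
width: 0.0857
```

Emit:
{"api": "send_rows", "payload": {
  "turn": [
    [0, 0, 0],
    [0, 0, 0],
    [0, 0, 0]
  ],
  "offset": [
    [0, 0, 0],
    [0, 0, 0],
    [0, 0, 0]
  ],
  "grip": [0.78, 0.78, 0.78]
}}

```text
time: 10.0
eef_pos: [0.5021, 0.0374, 0.0658]
ee_rot: [[0.728, -0.099, -0.678], [-0.073, -0.995, 0.067], [-0.681, 0.001, -0.732]]
force: [-0.1, 0.6, 1.4]
width: 0.0667
```

```bash
python3 - <<'E'
from h import *
s=sense();print(s["eef_pos"].round(4),s["force"],s["width"])
K,W,s=shot("wrist","g_w",(150,120,490,320),2.3)
E
```

```text
[0.5021 0.0374 0.0658] [-0.09178804  0.63800859  1.37409359] 0.06666706282193978
```

View pics/g_w.png

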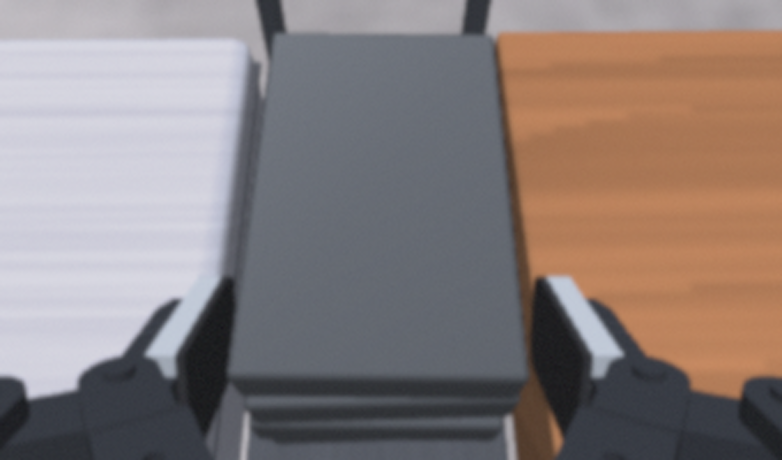

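Emit:
{"api": "send_rows", "payload": {
  "turn": [
    [0, 0, 0],
    [0, 0, 0],
    [0, 0, 0]
  ],
  "offset": [
    [0, 0, 0],
    [0, 0, 0],
    [0, 0, 0]
  ],
  "grip": [0.6, 0.6, 0.6]
}}

```text
time: 10.42
eef_pos: [0.5022, 0.0375, 0.0661]
ee_rot: [[0.729, -0.099, -0.677], [-0.073, -0.995, 0.067], [-0.681, 0.001, -0.733]]
force: [-2.1, 0.3, 4.9]
width: 0.0621
```

```bash
python3 - <<'E'
from h import *
s=sense();print(s["eef_pos"].round(4),s["ee_rot"].round(4).tolist(),s["force"],s["width"])
K,W,s=shot("wrist","h_w",(150,120,490,320),2.3)
a=np.radians(-4.8)
d=np.array([np.sin(a),-np.cos(a),0]) # stand -y
print(d, np.array(s["ee_rot"]).T@d*105)
E
```

```text
[0.5022 0.0375 0.0661] [[0.729, -0.0989, -0.6773], [-0.0729, -0.9951, 0.0668], [-0.6806, 0.0007, -0.7327]] [-2.07560983  0.34414551  4.91860417] 0.06209039593011105
[-0.08367784 -0.99649286  0.        ] [  1.22678357 104.98773918  -1.03422624]
```

View pics/h_w.png

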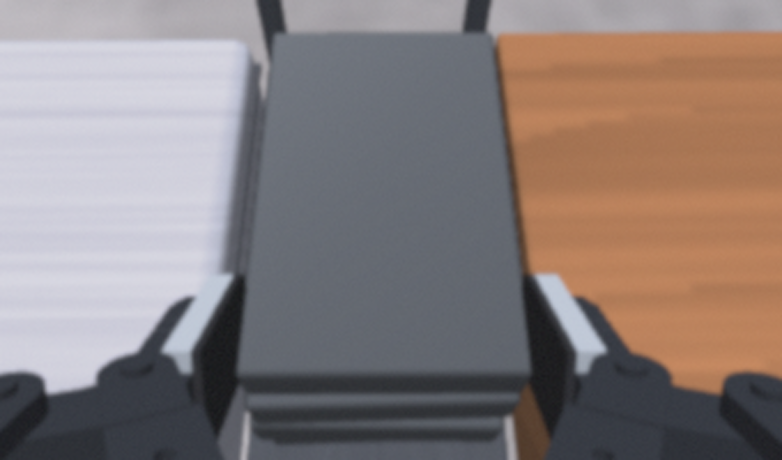

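Emit:
{"api": "send_rows", "payload": {
  "turn": [
    [0, 0, 0],
    [0, 0, 0],
    [0, 0, 0]
  ],
  "offset": [
    [-0.3, 0, -0.4],
    [-0.3, 6, -0.4],
    [-0.2, 13, -0.5]
  ],
  "grip": [0.6, 0.6, 0.6]
}}

```text
time: 10.85
eef_pos: [0.5011, 0.0241, 0.0661]
ee_rot: [[0.728, -0.099, -0.678], [-0.073, -0.995, 0.067], [-0.682, 0.001, -0.732]]
force: [-0.2, 1.4, 1.2]
width: 0.0617
```

```bash
python3 - <<'E'
from h import *
s=sense();print(s["eef_pos"].round(4),s["ee_rot"].round(4).tolist(),s["force"],s["width"])
K,W,s=shot("wrist","i_w",(150,120,490,320),2.3)
E
```

```text
[0.5011 0.0241 0.0661] [[0.7281, -0.0988, -0.6783], [-0.0727, -0.9951, 0.0668], [-0.6816, 0.0007, -0.7318]] [-0.16945565  1.38924837  1.21329976] 0.06174438867853998
```

View pics/i_w.png

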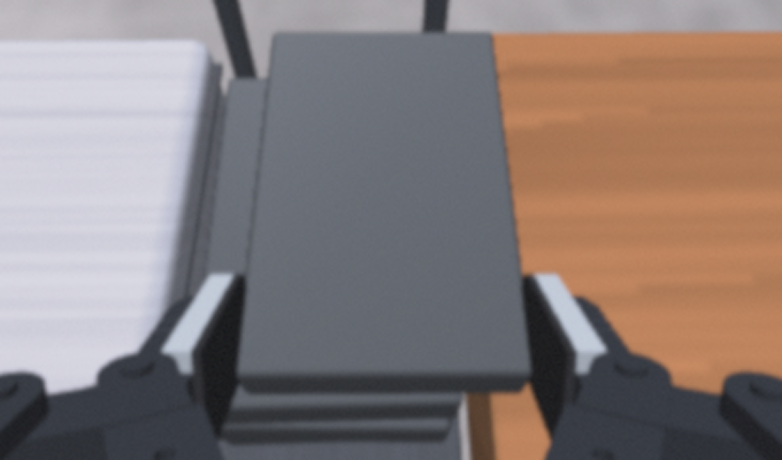

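Emit:
{"api": "send_rows", "payload": {
  "turn": [
    [0, 0, 0],
    [0, 0, 0],
    [0, 0, 0],
    [0, 0, 0]
  ],
  "offset": [
    [0.1, 12, -0.1],
    [0.2, 25, -0.2],
    [0.4, 38, -0.3],
    [0.6, 50, -0.4]
  ],
  "grip": [0.6, 0.6, 0.6, 0.6]
}}

```text
time: 11.4
eef_pos: [0.4968, -0.0263, 0.066]
ee_rot: [[0.728, -0.1, -0.678], [-0.074, -0.995, 0.068], [-0.682, 0.001, -0.732]]
force: [0.6, 0.3, -1.0]
width: 0.062
```

```bash
python3 - <<'E'
from h import *
s=sense();print(s["eef_pos"].round(4),s["ee_rot"].round(4).tolist(),s["force"],s["width"])
K,W,s=shot("wrist","j_w",(150,120,490,320),2.3)
E
```

```text
[ 0.4968 -0.0263  0.066 ] [[0.7279, -0.1001, -0.6783], [-0.0736, -0.995, 0.0679], [-0.6817, 0.0005, -0.7316]] [ 0.61299344  0.34690012 -0.98975978] 0.06201332824187648
```

View pics/j_w.png

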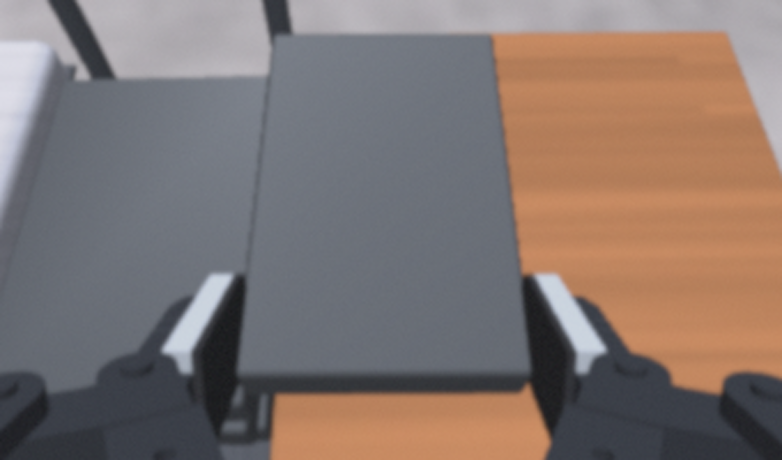

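Emit:
{"api": "send_rows", "payload": {
  "turn": [
    [0, 0, 0],
    [0, 0, 0],
    [0, 0, 0],
    [0, 0, 0],
    [0, 0, 0]
  ],
  "offset": [
    [0.1, 12, -0.1],
    [0.9, 22, 0.4],
    [1.4, 32, 0.9],
    [1.6, 42, 0.9],
    [1.6, 42, 0.9]
  ],
  "grip": [0.6, 0.6, 0.6, 0.6, 0.6]
}}

```text
time: 12.08
eef_pos: [0.4933, -0.0679, 0.0642]
ee_rot: [[0.727, -0.101, -0.679], [-0.074, -0.995, 0.068], [-0.682, 0.001, -0.731]]
force: [-0.2, -0.7, -0.6]
width: 0.0619
```

```bash
python3 - <<'E'
from h import *
s=sense();print(s["eef_pos"].round(4),s["ee_rot"].round(4).tolist(),s["force"],s["width"],s["joints"].round(2))
K,W,s=shot("wrist","k_w",(0,0,640,400),1.25)
shot("side","k_s",(250,120,410,250),5)
E
```

```text
[ 0.4933 -0.0679  0.0642] [[0.7274, -0.1006, -0.6788], [-0.0743, -0.9949, 0.0678], [-0.6822, 0.0011, -0.7311]] [-0.15539717 -0.74396144 -0.63038021] 0.06186296535653138 [-0.55  0.32 -0.78 -2.29 -0.43 -2.06]
```

View pics/k_w.png

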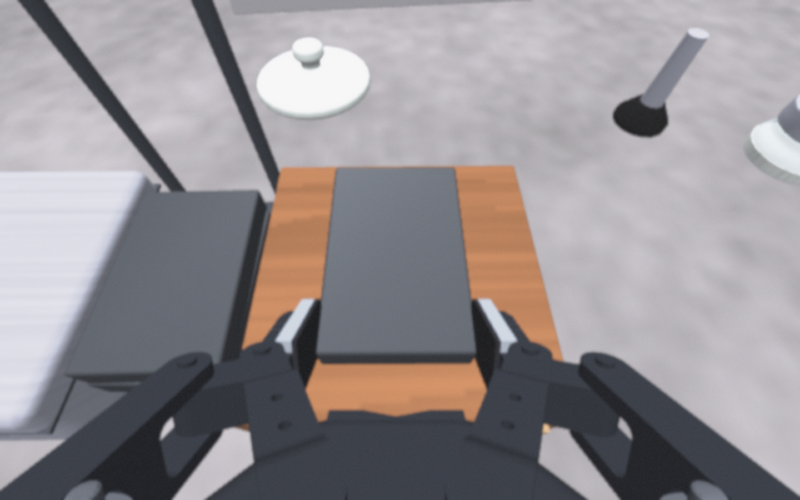

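View pics/k_s.png

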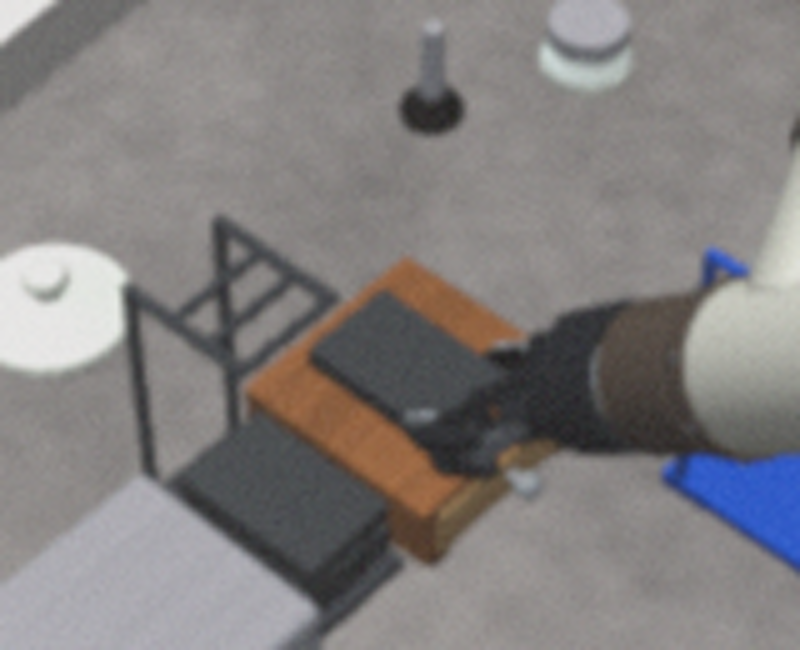

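```bash
python3 - <<'E'
from h import *
im=cv2.imread("pics/k_w_full.png")[125:300,190:460];cv2.imwrite("pics/k_z.png",cv2.resize(im,None,fx=2.9,fy=2.9,interpolation=cv2.INTER_CUBIC))
d=np.load("pics/k_w.npz");K,W=d["K"],d["W"]
print(back(K,W,np.array([(336,168),(457,168),(473,354),(319,354)])/1.25,.072).round(4).tolist())
print(back(K,W,np.array([(280,167),(516,167)])/1.25,.056).round(4).tolist())
E
```

```text
[[0.5755, -0.0448, 0.072], [0.569, -0.1092, 0.072], [0.4704, -0.0965, 0.072], [0.4765, -0.0368, 0.072]]
[[0.5958, -0.0095, 0.056], [0.5816, -0.1498, 0.056]]
```

View pics/k_z.png

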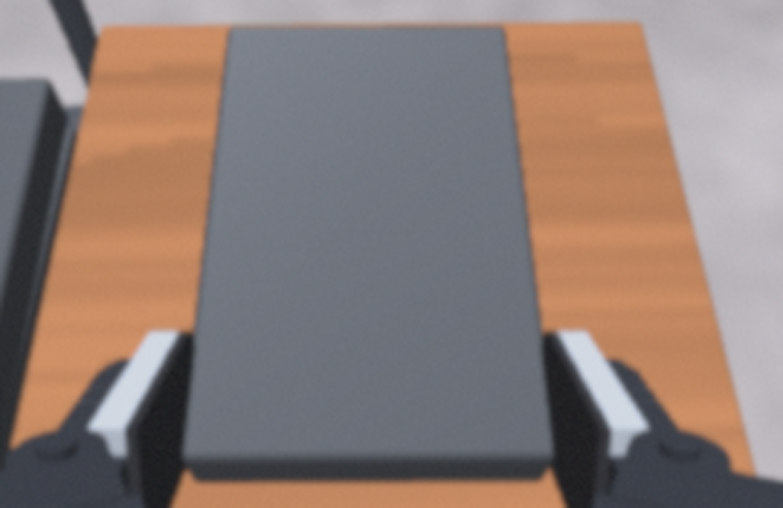

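Emit:
{"api": "send_rows", "payload": {
  "turn": [
    [0, 0, 0],
    [0, 0, 0],
    [0, 0, 0]
  ],
  "offset": [
    [0, 0, 0],
    [0, 0, 0],
    [0, 0, 0]
  ],
  "grip": [0.9, 0.9, 0.9]
}}

```text
time: 12.55
eef_pos: [0.4931, -0.067, 0.0643]
ee_rot: [[0.728, -0.099, -0.678], [-0.073, -0.995, 0.067], [-0.682, 0.001, -0.732]]
force: [0.5, 0.0, -0.3]
width: 0.077
```

```bash
cat > ret.py <<'E'
from path import *
s=sense();qe=s["joints"];print(s["width"],s["force"],s["eef_pos"])
Rc=np.array(s["ee_rot"]);P=np.array(s["eef_pos"])
q=qe;back_=[]
for dd in (.02,.04,.06):
    S=ik(P-Rc[:,0]*dd,Rc,1,q0=q)
    print(dd,S[0].round(3).tolist() if S else None)
    if S:q=S[0]
S=ik(np.array([.451,.322,.22]),tgt(0,-11),1,q0=np.array([.9,.2,-.3,0,-1.1,.9]))
print(S)
E
python3 ret.py
```

```text
0.077043720446865 [ 0.499905    0.04327964 -0.34432458] [ 0.49314459 -0.06701173  0.06427889]
0.02 [-0.519, 0.247, -0.769, -2.183, -0.372, -2.2]
0.04 [-0.465, 0.177, -0.747, -2.045, -0.298, -2.393]
0.06 [-0.369, 0.105, -0.723, -1.861, -0.205, -2.658]
[array([ 9.12524155e-01,  2.73298780e-01, -1.85600551e-01, -7.81271733e-12,
       -1.11189700e+00,  4.66285954e-01])]
```

```bash
cat > path4.py <<'E'
from path import *
import gen
Qs=[np.array(x) for x in ([-.465,.177,-.747,-2.045,-.298,-2.393],[-.3,-.02,-.8,-1.9,-.5,-2.1],[-.05,-.12,-.72,-1.5,-.75,-1.5],[.25,-.15,-.6,-.9,-1.0,-.7],[.6,.0,-.4,-.4,-1.1,-.1],[.9125,.2733,-.1856,0,-1.1119,.4663])]
w=gen.resample(Qs)
if __name__=="__main__":
  print(len(w))
  for q in w:
    P,Rm=fk(p,q);_,P2,P3=pts(q)
    tips=[P+Rm@np.array([-.013,s*.057,0]) for s in(1,-1)];body=[P+Rm@np.array([-.075,s*.042,k*.04]) for s in(1,-1) for k in (1,-1)]
    print("tcp",P.round(3).tolist(),"x",Rm[:,0].round(2).tolist(),"tips",[t.round(3).tolist() for t in tips],"body zmin",min(b[2] for b in body).round(3),"wr",P3.round(2).tolist())
E
python3 path4.py
```

```text
37
tcp [0.464, -0.064, 0.091] x [0.73, -0.07, -0.68] tips [[0.449, -0.12, 0.1], [0.46, -0.007, 0.1]] body zmin 0.113 wr [0.25, -0.04, 0.29]
tcp [0.463, -0.034, 0.113] x [0.77, -0.01, -0.64] tips [[0.456, -0.09, 0.125], [0.45, 0.023, 0.117]] body zmin 0.127 wr [0.23, -0.03, 0.3]
tcp [0.458, -0.002, 0.133] x [0.8, 0.06, -0.59] tips [[0.458, -0.059, 0.149], [0.438, 0.052, 0.132]] body zmin 0.14 wr [0.22, -0.02, 0.31]
tcp [0.45, 0.029, 0.152] x [0.82, 0.14, -0.55] tips [[0.456, -0.026, 0.172], [0.422, 0.08, 0.147]] body zmin 0.152 wr [0.2, -0.01, 0.32]
tcp [0.438, 0.06, 0.17] x [0.83, 0.22, -0.51] tips [[0.45, 0.008, 0.195], [0.403, 0.106, 0.159]] body zmin 0.163 wr [0.19, -0.0, 0.32]
tcp [0.434, 0.077, 0.178] x [0.83, 0.28, -0.49] tips [[0.451, 0.029, 0.207], [0.395, 0.117, 0.161]] body zmin 0.167 wr [0.19, -0.01, 0.32]
tcp [0.428, 0.093, 0.185] x [0.81, 0.34, -0.48] tips [[0.45, 0.05, 0.218], [0.385, 0.126, 0.163]] body zmin 0.171 wr [0.19, -0.01, 0.33]
tcp [0.421, 0.108, 0.191] x [0.79, 0.4, -0.47] tips [[0.446, 0.072, 0.229], [0.376, 0.135, 0.165]] body zmin 0.175 wr [0.19, -0.01, 0.
[... 3289 characters left out ...]
.42, 0.14, 0.51]
tcp [0.398, 0.231, 0.223] x [-0.1, 0.18, -0.98] tips [[0.359, 0.189, 0.233], [0.44, 0.268, 0.24]] body zmin 0.286 wr [0.43, 0.18, 0.51]
tcp [0.413, 0.25, 0.223] x [-0.08, 0.13, -0.99] tips [[0.38, 0.203, 0.232], [0.449, 0.294, 0.239]] body zmin 0.288 wr [0.44, 0.21, 0.52]
tcp [0.427, 0.272, 0.222] x [-0.06, 0.09, -0.99] tips [[0.401, 0.221, 0.232], [0.455, 0.321, 0.237]] body zmin 0.291 wr [0.44, 0.25, 0.52]
tcp [0.44, 0.296, 0.221] x [-0.03, 0.04, -1.0] tips [[0.421, 0.242, 0.232], [0.459, 0.349, 0.235]] body zmin 0.293 wr [0.45, 0.28, 0.52]
tcp [0.451, 0.322, 0.22] x [-0.0, -0.0, -1.0] tips [[0.44, 0.266, 0.233], [0.462, 0.378, 0.233]] body zmin 0.295 wr [0.45, 0.32, 0.52]
```

Emit:
{"api": "send_rows", "payload": {
  "turn": [
    [0, 0, 0],
    [0, 0, 0],
    [0, 0, 0]
  ],
  "offset": [
    [-12, 0, 0],
    [-26, 0, 0],
    [-40, 0, 0]
  ],
  "grip": [0.9, 0.9, 1]
}}

```text
time: 12.92
eef_pos: [0.4635, -0.0644, 0.0916]
ee_rot: [[0.728, -0.1, -0.679], [-0.073, -0.995, 0.068], [-0.682, 0.0, -0.731]]
force: [0.3, 0.2, 0.2]
width: 0.0857
```

```bash
python3 - <<'E'
from path4 import *
s=sense();print(s["joints"].round(3),s["eef_pos"].round(3))
gen.calls(w,0,99,s)
E
```

```text
[-0.464  0.175 -0.747 -2.041 -0.296 -2.398] [ 0.464 -0.064  0.092]
0 turn [[-0.146, 0.062, -0.065], [-0.29, 0.127, -0.127], [-0.433, 0.196, -0.186], [-0.574, 0.268, -0.243], [-0.72, 0.314, -0.284]] 
  offset [[-16.9, -30.7, -12.8], [-36.4, -61.3, -22.4], [-58.1, -91.6, -28.7], [-81.6, -121.2, -31.6], [-90.8, -137.3, -33.0]] end [0.434, 0.077, 0.178] [-0.27, -0.03, -0.79, -1.85, -0.53, -2.02]
1 turn [[-0.144, 0.045, -0.045], [-0.288, 0.092, -0.088], [-0.43, 0.142, -0.128], [-0.572, 0.196, -0.165], [-0.713, 0.251, -0.2]] 
  offset [[-3.5, -12.5, -13.1], [-7.9, -25.3, -25.3], [-13.4, -38.3, -36.3], [-19.8, -51.3, -46.3], [-27.0, -64.3, -55.0]] end [0.394, 0.15, 0.208] [-0.11, -0.1, -0.74, -1.6, -0.69, -1.65]
2 turn [[-0.142, 0.055, -0.03], [-0.283, 0.112, -0.056], [-0.447, 0.17, -0.093], [-0.611, 0.231, -0.127], [-0.773, 0.295, -0.157]] 
  offset [[-3.1, -5.1, -15.7], [-7.3, -10.9, -30.6], [-11.4, -19.8, -39.4], [-16.5, -28.4, -46.9], [-22.2, -36.7, -52.8]] end [0.337, 0.187, 0.214] [0.05, -0.13, -0.68, -1.3, -0.83, -1.23]
3 turn [[-0.163, 0.064, -0.025], [-0.325, 0.129, -0.045], [-0.48
[... 595 characters left out ...]
2, 0.118, 0.023], [-0.438, 0.175, 0.037], [-0.584, 0.232, 0.054], [-0.729, 0.286, 0.077]] 
  offset [[-1.3, -7.7, 5.0], [-2.6, -15.9, 11.6], [-4.0, -24.4, 19.9], [-5.4, -33.0, 29.9], [1.4, -46.3, 44.5]] end [0.366, 0.199, 0.225] [0.64, 0.04, -0.37, -0.34, -1.1, -0.02]
6 turn [[-0.147, 0.05, 0.023], [-0.295, 0.099, 0.049], [-0.444, 0.145, 0.076], [-0.593, 0.191, 0.106], [-0.743, 0.235, 0.137]] 
  offset [[3.3, -21.3, 5.1], [7.3, -43.1, 12.3], [12.0, -65.3, 21.8], [17.4, -87.6, 33.6], [23.7, -109.8, 47.9]] end [0.44, 0.296, 0.221] [0.87, 0.23, -0.22, -0.06, -1.11, 0.39]
7 turn [[-0.151, 0.042, 0.031]] 
  offset [[1.6, -28.3, -1.8]] end [0.451, 0.322, 0.22] [0.91, 0.27, -0.19, 0.0, -1.11, 0.47]
```

Emit:
{"api": "send_rows", "payload": {
  "turn": [
    [-0.145, 0.06, -0.065],
    [-0.29, 0.125, -0.125],
    [-0.435, 0.195, -0.185],
    [-0.575, 0.27, -0.245],
    [-0.72, 0.315, -0.285]
  ],
  "offset": [
    [-17, -31, -13],
    [-36, -61, -22],
    [-58, -92, -29],
    [-82, -121, -32],
    [-91, -137, -33]
  ],
  "grip": [1, 1, 1, 1, 1]
}}

```text
time: 13.55
eef_pos: [0.4325, 0.0777, 0.1782]
ee_rot: [[0.826, 0.5, -0.261], [0.282, -0.767, -0.577], [-0.489, 0.403, -0.774]]
force: [-0.1, -1.0, 0.3]
width: 0.0855
```

Emit:
{"api": "send_rows", "payload": {
  "turn": [
    [-0.145, 0.045, -0.045],
    [-0.29, 0.09, -0.09],
    [-0.43, 0.14, -0.13],
    [-0.57, 0.195, -0.165],
    [-0.715, 0.25, -0.2]
  ],
  "offset": [
    [-4, -13, -13],
    [-8, -25, -25],
    [-13, -38, -36],
    [-20, -51, -46],
    [-27, -64, -55]
  ],
  "grip": [1, 1, 1, 1, 1]
}}

```text
time: 14.18
eef_pos: [0.3935, 0.1503, 0.208]
ee_rot: [[0.694, 0.623, 0.361], [0.562, -0.154, -0.813], [-0.45, 0.767, -0.457]]
force: [-0.1, -1.1, 0.0]
width: 0.0853
```

Emit:
{"api": "send_rows", "payload": {
  "turn": [
    [-0.14, 0.055, -0.03],
    [-0.285, 0.11, -0.055],
    [-0.445, 0.17, -0.095],
    [-0.61, 0.23, -0.125],
    [-0.775, 0.295, -0.155]
  ],
  "offset": [
    [-3, -5, -16],
    [-7, -11, -31],
    [-11, -20, -39],
    [-16, -28, -47],
    [-22, -37, -53]
  ],
  "grip": [1, 1, 1, 1, 1]
}}

```text
time: 14.8
eef_pos: [0.3362, 0.1866, 0.2138]
ee_rot: [[0.431, 0.204, 0.879], [0.737, 0.483, -0.473], [-0.521, 0.852, 0.058]]
force: [0.8, 0.3, -0.0]
width: 0.0852
```

```bash
python3 - <<'E'
from path4 import *
s=sense();print(s["joints"].round(3),s["eef_pos"].round(3))
gen.calls(w,3,1,s)
E
```

```text
[ 0.05  -0.129 -0.68  -1.298 -0.836 -1.224] [0.336 0.187 0.214]
3 turn [[-0.153, 0.061, -0.024], [-0.315, 0.126, -0.044], [-0.477, 0.193, -0.06], [-0.637, 0.261, -0.072], [-0.796, 0.33, -0.079]] 
  offset [[-3.1, -1.9, -9.7], [-7.3, -4.8, -18.6], [-12.4, -8.0, -26.1], [-18.3, -11.4, -32.0], [-25.0, -14.9, -36.4]] end [0.29, 0.178, 0.212] [0.22, -0.15, -0.61, -0.97, -0.97, -0.79]
```

Emit:
{"api": "send_rows", "payload": {
  "turn": [
    [-0.155, 0.06, -0.025],
    [-0.315, 0.125, -0.045],
    [-0.475, 0.195, -0.06],
    [-0.635, 0.26, -0.07],
    [-0.795, 0.33, -0.08]
  ],
  "offset": [
    [-3, -2, -10],
    [-7, -5, -19],
    [-12, -8, -26],
    [-18, -11, -32],
    [-25, -15, -36]
  ],
  "grip": [1, 1, 1, 1, 1]
}}

```text
time: 15.42
eef_pos: [0.2907, 0.1779, 0.212]
ee_rot: [[0.139, -0.506, 0.851], [0.727, 0.636, 0.259], [-0.672, 0.583, 0.456]]
force: [0.4, -0.1, 0.2]
width: 0.0851
```

Emit:
{"api": "send_rows", "payload": {
  "turn": [
    [-0.16, 0.065, -0.005],
    [-0.305, 0.13, -0.005],
    [-0.45, 0.195, -0.005],
    [-0.595, 0.26, 0],
    [-0.74, 0.325, 0.01]
  ],
  "offset": [
    [-5, 0, -6],
    [-5, -3, -3],
    [-5, -7, 1],
    [-4, -10, 7],
    [-3, -13, 15]
  ],
  "grip": [1, 1, 1, 1, 1]
}}

```text
time: 16.05
eef_pos: [0.31, 0.1714, 0.2132]
ee_rot: [[-0.066, -0.954, 0.293], [0.548, 0.21, 0.81], [-0.834, 0.214, 0.509]]
force: [0.2, -0.2, -0.2]
width: 0.0855
```

Emit:
{"api": "send_rows", "payload": {
  "turn": [
    [-0.145, 0.06, 0.01],
    [-0.29, 0.12, 0.025],
    [-0.44, 0.175, 0.035],
    [-0.585, 0.23, 0.055],
    [-0.73, 0.285, 0.075]
  ],
  "offset": [
    [-1, -8, 5],
    [-3, -16, 12],
    [-4, -24, 20],
    [-5, -33, 30],
    [1, -46, 44]
  ],
  "grip": [1, 1, 1, 1, 1]
}}

```text
time: 16.68
eef_pos: [0.3672, 0.1977, 0.2253]
ee_rot: [[-0.116, -0.888, -0.444], [0.291, -0.458, 0.84], [-0.95, -0.032, 0.311]]
force: [0.1, -0.4, 0.7]
width: 0.0852
```

```bash
python3 - <<'E'
from path4 import *
s=sense();print(s["joints"].round(3),s["eef_pos"].round(3))
gen.calls(w,6,1,s)
rel([.451,.322,.2],tgt(0,-11))
E
```

```text
[ 0.639  0.041 -0.367 -0.346 -1.103 -0.01 ] [0.367 0.198 0.225]
6 turn [[-0.145, 0.052, 0.024], [-0.293, 0.101, 0.05], [-0.441, 0.147, 0.078], [-0.591, 0.193, 0.107], [-0.74, 0.237, 0.139]] 
  offset [[3.7, -20.7, 6.3], [7.7, -42.5, 13.4], [12.5, -64.7, 22.9], [18.0, -87.1, 34.6], [24.3, -109.3, 48.9]] end [0.44, 0.296, 0.221] [0.87, 0.23, -0.22, -0.06, -1.11, 0.39]
turn [-0.89, 0.2804, 0.1723] off [50.5, -130.5, 59.3] deg 54.4 dist 152.0
```

Emit:
{"api": "send_rows", "payload": {
  "turn": [
    [-0.145, 0.05, 0.025],
    [-0.295, 0.1, 0.05],
    [-0.44, 0.145, 0.08],
    [-0.59, 0.195, 0.105],
    [-0.74, 0.235, 0.14]
  ],
  "offset": [
    [4, -21, 6],
    [8, -42, 13],
    [12, -65, 23],
    [18, -87, 35],
    [24, -109, 49]
  ],
  "grip": [1, 1, 1, 1, 1]
}}

```text
time: 17.3
eef_pos: [0.4397, 0.2958, 0.2205]
ee_rot: [[-0.036, -0.336, -0.941], [0.041, -0.941, 0.335], [-0.999, -0.026, 0.048]]
force: [0.2, -0.4, -0.3]
width: 0.0853
```

```bash
python3 - <<'E'
from h import *
rel([.42,.322,.22],tgt(0,-11))
E
```

```text
turn [-0.1502, 0.0457, 0.0296] off [2.3, -18.0, 27.3] deg 9.2 dist 32.8
```

Emit:
{"api": "send_rows", "payload": {
  "turn": [
    [-0.15, 0.045, 0.03],
    [-0.15, 0.045, 0.03],
    [-0.15, 0.045, 0.03]
  ],
  "offset": [
    [2, -18, 27],
    [2, -18, 27],
    [2, -18, 27]
  ],
  "grip": [1, 1, 1]
}}

```text
time: 17.68
eef_pos: [0.4202, 0.3212, 0.2205]
ee_rot: [[-0.002, -0.196, -0.981], [0.001, -0.981, 0.196], [-1.0, -0.001, 0.002]]
force: [0.3, 0.2, 0.4]
width: 0.0853
```

```bash
python3 - <<'E'
from h import *
K,W,s=shot("wrist","l_w",(150,0,540,300),2.05)
print(s["eef_pos"])
shot("top","l_t",(225,160,395,290),4.6)
E
```

```text
[0.42023793 0.32123389 0.22049878]
```

View pics/l_w.png

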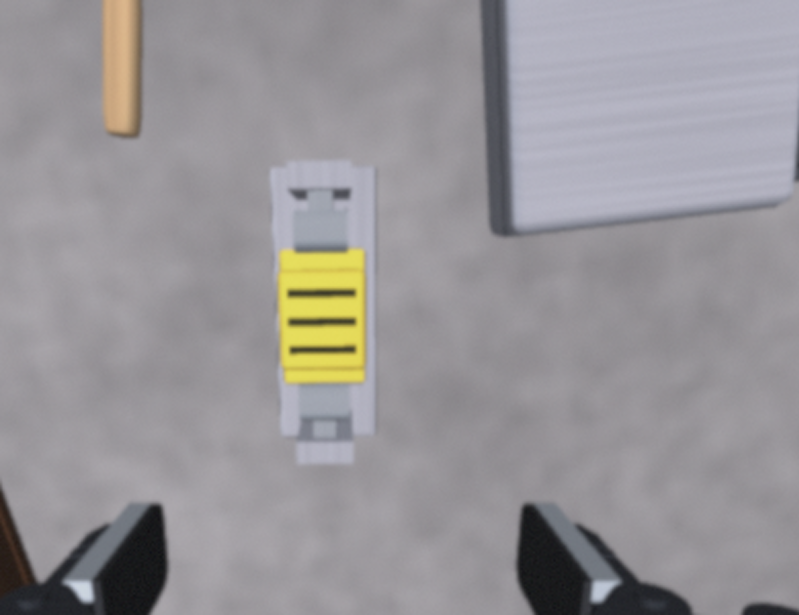

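View pics/l_t.png

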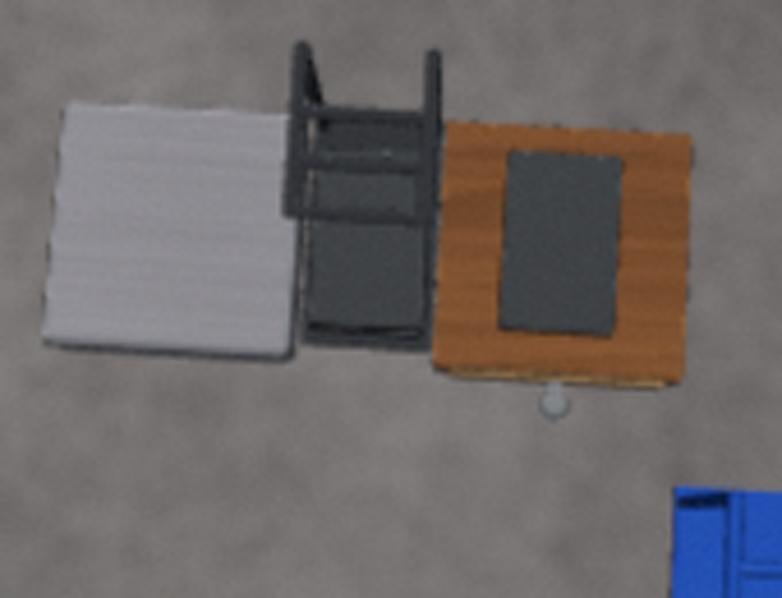

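```bash
python3 - <<'E'
from h import *
im=cv2.imread("pics/l_w_full.png")[65:240,260:355];cv2.imwrite("pics/l_z.png",cv2.resize(im,None,fx=5,fy=5,interpolation=cv2.INTER_CUBIC)[:875])
d=np.load("pics/l_w.npz");K,W=d["K"],d["W"]
for z in (.055,.062,.069):
    P=back(K,W,np.array([(279,270),(364,270),(366,370),(285,370)])/2.05+[150,0],z)[:,:2]
    print(z,P.mean(0).round(4),[np.linalg.norm(P[i]-P[i-1]).round(4) for i in range(4)],np.degrees(np.arctan2(*(P[0]+P[1]-P[2]-P[3])[::-1])).round(2))
E
```

```text
0.055 [0.4523 0.324 ] [np.float64(0.0522), np.float64(0.0436), np.float64(0.0522), np.float64(0.0434)] -9.52
0.062 [0.453  0.3236] [np.float64(0.051), np.float64(0.0426), np.float64(0.051), np.float64(0.0424)] -9.52
0.069 [0.4538 0.3233] [np.float64(0.0498), np.float64(0.0416), np.float64(0.0498), np.float64(0.0415)] -9.52
```

```bash
python3 -c "
import cv2
im=cv2.imread('pics/l_w_full.png')[70:235,265:350];cv2.imwrite('pics/l_z.png',cv2.resize(im,None,fx=3.6,fy=3.6,interpolation=cv2.INTER_CUBIC))"
```

```text
(no output)
```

View pics/l_z.png

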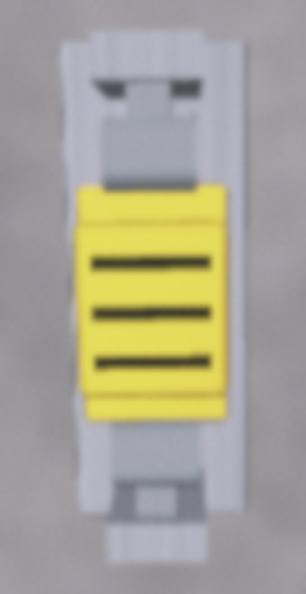

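```bash
python3 - <<'E'
from h import *
rel([.4537,.3233,.12],tgt(0,-10.7));rel([.4537,.3233,.041],tgt(0,-10.7))
E
```

```text
turn [-0.012, 0.0012, 0.0016] off [100.8, -8.8, -31.8] deg 0.7 dist 106.1
turn [-0.012, 0.0012, 0.0016] off [179.8, -8.7, -31.9] deg 0.7 dist 182.8
```

Emit:
{"api": "send_rows", "payload": {
  "turn": [
    [-0.01, 0, 0],
    [-0.01, 0, 0],
    [-0.01, 0, 0],
    [-0.01, 0, 0]
  ],
  "offset": [
    [30, -9, -32],
    [80, -9, -32],
    [101, -9, -32],
    [101, -9, -32]
  ],
  "grip": [1, 1, 1, 1]
}}

```text
time: 18.27
eef_pos: [0.4535, 0.3224, 0.1181]
ee_rot: [[-0.003, -0.188, -0.982], [-0.001, -0.982, 0.188], [-1.0, 0.002, 0.003]]
force: [-0.2, 0.3, 0.7]
width: 0.0856
```

```bash
python3 - <<'E'
from h import *
K,W,s=shot("wrist","m_w",(150,100,480,340),2.4)
print(s["eef_pos"])
rel([.4537,.3233,.041],tgt(0,-10.7))
E
```

```text
[0.45354006 0.32240897 0.11814468]
turn [-0.0019, 0.001, 0.0008] off [78.8, 0.3, 0.5] deg 0.1 dist 78.8
```

View pics/m_w.png

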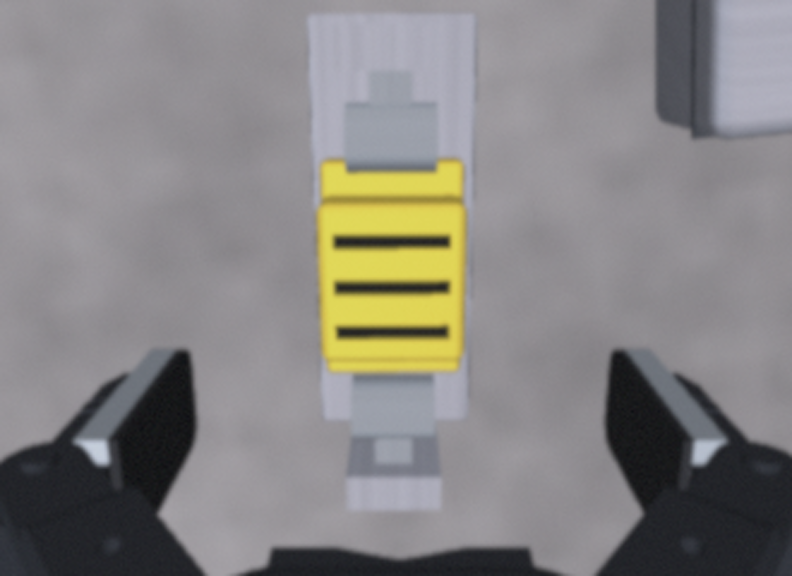

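```bash
python3 - <<'E'
from h import *
d=np.load("pics/m_w.npz");K,W=d["K"],d["W"]
P=back(K,W,np.array([(319,205),(466,205),(462,358),(325,358)])/2.4+[150,100],.069)
print(P.mean(0).round(4),[np.linalg.norm(P[i]-P[i-1]).round(4) for i in range(4)],np.degrees(np.arctan2(*(P[0]+P[1]-P[2]-P[3])[:2][::-1])).round(2))
c=P.mean(0)
rel([c[0],c[1],.041],tgt(0,-10.7))
E
```

```text
[0.4545 0.3236 0.069 ] [np.float64(0.0478), np.float64(0.0422), np.float64(0.0478), np.float64(0.0419)] -10.68
turn [-0.0019, 0.001, 0.0008] off [78.8, -0.1, -0.2] deg 0.1 dist 78.8
```

```bash
python3 - <<'E'
from h import *
d1=np.load("pics/l_w.npz");d2=np.load("pics/m_w.npz")
Fl=np.diag([1,-1,-1])
def PM(d):return d["K"]@Fl@d["W"][:3]
def tri(a,b):
    X=cv2.triangulatePoints(PM(d1),PM(d2),np.array(a,float),np.array(b,float)).ravel();return (X[:3]/X[3]).round(4)
L=lambda x,y:(x/3.6+265,y/3.6+70)
M=lambda x,y:(x/2.4+150,y/2.4+100)
for a,b in [((151,313),(391.5,287)),((151,263),(392,242)),((151,361),(392.5,332)),((92,263),(334,242)),((210,262),(450,242)),((95,362),(337,332)),((210,361),(448,332))]:
    print(tri(L(*a),M(*b)))
E
```

```text
[0.4536 0.3242 0.0689]
[0.4674 0.3213 0.0696]
[0.4405 0.3267 0.0714]
[0.4707 0.3376 0.0703]
[0.4645 0.3049 0.0705]
[0.4433 0.3428 0.0705]
[0.4371 0.3103 0.0708]
```

Emit:
{"api": "send_rows", "payload": {
  "turn": [
    [0, 0, 0],
    [0, 0, 0],
    [0, 0, 0],
    [0, 0, 0]
  ],
  "offset": [
    [30, -1, 0],
    [60, -1, 0],
    [78, -1, 0],
    [78, -1, 0]
  ],
  "grip": [1, 1, 1, 1]
}}

```text
time: 18.82
eef_pos: [0.4543, 0.3253, 0.0422]
ee_rot: [[-0.0, -0.187, -0.982], [0.002, -0.982, 0.187], [-1.0, -0.002, 0.001]]
force: [0.1, 0.1, -0.7]
width: 0.0854
```

Emit:
{"api": "send_rows", "payload": {
  "turn": [
    [0, 0, 0],
    [0, 0, 0],
    [0, 0, 0],
    [0, 0, 0],
    [0, 0, 0]
  ],
  "offset": [
    [0, 0, 0],
    [0, 0, 0],
    [0, 0, 0],
    [0, 0, 0],
    [0, 0, 0]
  ],
  "grip": [0.3, 0.3, 0.3, 0.3, 0.3]
}}

```text
time: 19.45
eef_pos: [0.4546, 0.326, 0.0433]
ee_rot: [[0.001, -0.186, -0.983], [0.003, -0.983, 0.186], [-1.0, -0.004, -0.001]]
force: [-0.4, -0.0, 6.0]
width: 0.0431
```

```bash
python3 - <<'E'
from h import *
K,W,s=shot("wrist","n_w",(150,100,480,340),2.4)
print(s["eef_pos"],s["force"],s["width"])
E
```

```text
[0.45462965 0.32602124 0.04329324] [-0.42281676 -0.02020267  6.01110761] 0.04311982535716549
```

View pics/n_w.png

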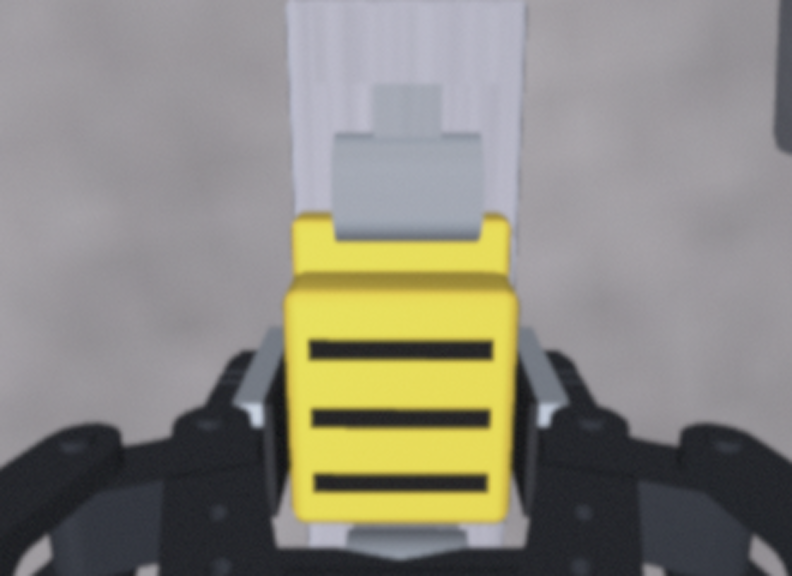

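Emit:
{"api": "send_rows", "payload": {
  "turn": [
    [0, 0, 0],
    [0, 0, 0],
    [0, 0, 0],
    [0, 0, 0],
    [0, 0, 0]
  ],
  "offset": [
    [-5, 0, 0],
    [-10, 0, 0],
    [-15, 0, 0],
    [-25, 0, 0],
    [-40, 0, 0]
  ],
  "grip": [0.3, 0.3, 0.3, 0.3, 0.3]
}}

```text
time: 20.12
eef_pos: [0.4538, 0.3251, 0.0825]
ee_rot: [[-0.001, -0.186, -0.983], [0.001, -0.983, 0.186], [-1.0, -0.001, 0.001]]
force: [0.7, 0.2, -1.6]
width: 0.0427
```

Emit:
{"api": "send_rows", "payload": {
  "turn": [
    [0, 0, 0],
    [0, 0, 0],
    [0, 0, 0],
    [0, 0, 0]
  ],
  "offset": [
    [-25, 0, 0],
    [-60, 0, 0],
    [-100, 0, 0],
    [-100, 0, 0]
  ],
  "grip": [0.3, 0.3, 0.3, 0.3]
}}

```text
time: 20.62
eef_pos: [0.4556, 0.3267, 0.1868]
ee_rot: [[0.006, -0.186, -0.983], [0.009, -0.983, 0.186], [-1.0, -0.01, -0.004]]
force: [0.3, 0.4, -1.5]
width: 0.0432
```

```bash
python3 - <<'E'
from h import *
K,W,s=shot("wrist","o_w",(0,0,640,400),1.25)
print(s["eef_pos"],s["force"],s["width"],s["ee_rot"].round(3).tolist())
rel([.5228,-.0718,.19],tgt(0,-6))
E
```

```text
[0.45564809 0.32674628 0.18679784] [ 0.28073745  0.37843881 -1.50040629] 0.04315310975981301 [[0.006, -0.186, -0.983], [0.009, -0.983, 0.186], [-1.0, -0.01, -0.004]]
turn [-0.0826, -0.0015, 0.0058] off [-7.7, 377.8, -141.2] deg 4.7 dist 403.4
```

View pics/o_w.png

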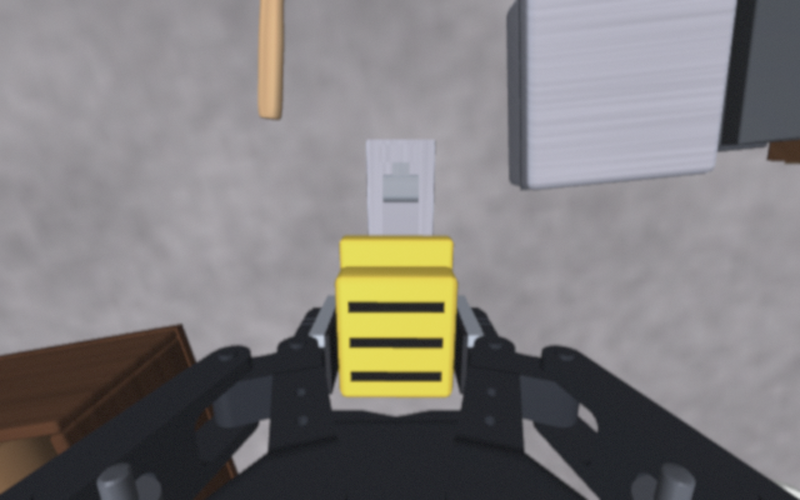

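Emit:
{"api": "send_rows", "payload": {
  "turn": [
    [0, 0, 0],
    [0, 0, 0],
    [-0.02, 0, 0],
    [-0.03, 0, 0],
    [-0.05, 0, 0]
  ],
  "offset": [
    [-40, 15, -5],
    [-80, 50, -20],
    [-80, 95, -37],
    [-80, 145, -55],
    [-80, 195, -74]
  ],
  "grip": [0.3, 0.3, 0.3, 0.3, 0.3]
}}

```text
time: 21.3
eef_pos: [0.4897, 0.1178, 0.2606]
ee_rot: [[-0.003, -0.136, -0.991], [0.001, -0.991, 0.136], [-1.0, -0.001, 0.003]]
force: [0.9, -1.0, -1.5]
width: 0.0429
```

```bash
python3 - <<'E'
from h import *
s=sense()
print(s["eef_pos"],s["force"],s["width"],s["joints"].round(2))
rel([.5228,-.0718,.265],tgt(0,-6))
E
```

```text
[0.48965856 0.1177724  0.26057682] [ 0.91992589 -0.99443575 -1.45741333] 0.04294503397450721 [ 0.56  0.16 -0.23 -0.   -1.18  0.88]
turn [-0.0314, 0.0026, 0.0007] off [-4.7, 183.3, -58.6] deg 1.8 dist 192.5
```

Emit:
{"api": "send_rows", "payload": {
  "turn": [
    [-0.01, 0, 0],
    [-0.02, 0, 0],
    [-0.03, 0, 0],
    [-0.03, 0, 0],
    [-0.03, 0, 0]
  ],
  "offset": [
    [-5, 45, -14],
    [-5, 95, -30],
    [-5, 145, -46],
    [-5, 183, -59],
    [-5, 183, -59]
  ],
  "grip": [0.3, 0.3, 0.3, 0.3, 0.3]
}}

```text
time: 21.92
eef_pos: [0.5231, -0.0721, 0.2647]
ee_rot: [[-0.004, -0.111, -0.994], [0.001, -0.994, 0.111], [-1.0, -0.001, 0.004]]
force: [0.2, 1.7, -0.3]
width: 0.043
```

```bash
python3 - <<'E'
from h import *
K,W,s=shot("wrist","q_w",(100,0,560,340),1.7)
print(s["eef_pos"],s["force"],s["width"],s["joints"].round(2))
shot("top","q_t",(225,160,395,290),4.6)
E
```

```text
[ 0.52314912 -0.07212057  0.26471001] [ 0.17411816  1.6526045  -0.31430155] 0.04297535561094777 [ 0.17  0.2  -0.17 -0.   -1.21  1.29]
```

View pics/q_w.png

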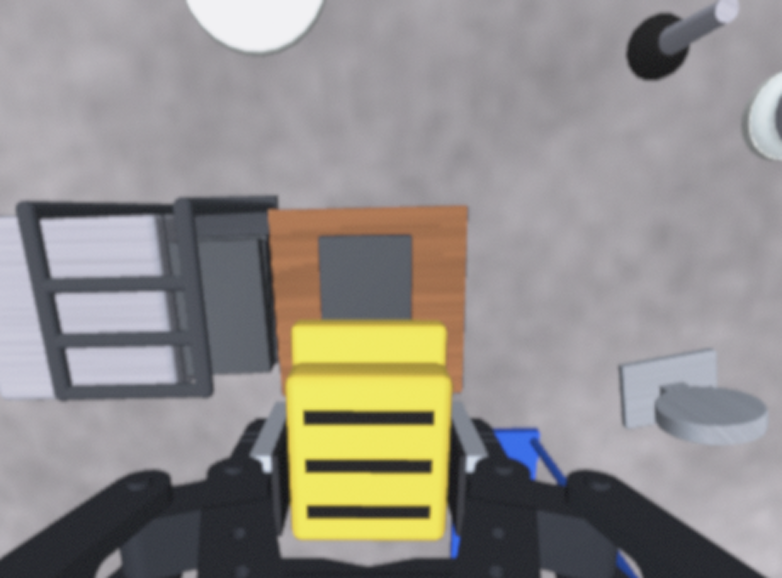

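```bash
python3 - <<'E'
from h import *
d=np.load("pics/q_w.npz");K,W=d["K"],d["W"]
print(back(K,W,np.array([(319,236),(412,236)])/1.7+[100,0],.072).round(4).tolist())
print("box far",back(K,W,np.array([(270,210),(467,207)])/1.7+[100,0],.056).round(4).tolist())
P=back(K,W,np.array([(287,378),(451,378),(447,538),(293,538)])/1.7+[100,0],.2647+.0262)
print(P.mean(0).round(4),P.round(4).tolist())
t=np.load("pics/l_t.npz")
print("top slab",back(t["K"],t["W"],np.array([(508,151),(622,157),(613,333),(499,328)])/4.6+[225,160],.072).round(4).tolist())
print("top box",back(t["K"],t["W"],np.array([(442,122),(691,134),(684,382),(433,370)])/4.6+[225,160],.056).round(4).tolist())
E
```

```text
[[0.5742, -0.0447, 0.072], [0.5671, -0.1072, 0.072]]
box far [[0.5949, -0.0114, 0.056], [0.5815, -0.1484, 0.056]]
[ 0.5239 -0.0731  0.2909] [[0.5501, -0.0548, 0.2909], [0.5454, -0.0965, 0.2909], [0.4977, -0.0922, 0.2909], [0.5025, -0.049, 0.2909]]
top slab [[0.5704, -0.0431, 0.072], [0.565, -0.1064, 0.072], [0.4671, -0.0967, 0.072], [0.4717, -0.0344, 0.072]]
top box [[0.5915, -0.007, 0.056], [0.5801, -0.1478, 0.056], [0.4403, -0.1361, 0.056], [0.451, 0.0025, 0.056]]
```

```bash
python3 - <<'E'
from h import *
rel([.521,-.0705,.085],tgt(0,-6))
E
```

```text
turn [-0.0037, 0.003, 0.0015] off [180.1, 0.9, 1.6] deg 0.3 dist 180.1
```

Emit:
{"api": "send_rows", "payload": {
  "turn": [
    [0, 0.003, 0],
    [0, 0.003, 0],
    [0, 0.003, 0],
    [0, 0.003, 0],
    [0, 0.003, 0]
  ],
  "offset": [
    [50, 0, 1],
    [100, 0, 1],
    [145, 1, 1.5],
    [175, 1, 1.5],
    [179, 1, 1.5]
  ],
  "grip": [0.3, 0.3, 0.3, 0.3, 0.3]
}}

```text
time: 22.65
eef_pos: [0.5203, -0.0695, 0.085]
ee_rot: [[-0.003, -0.106, -0.994], [0.001, -0.994, 0.106], [-1.0, -0.0, 0.003]]
force: [-0.2, 0.3, -0.9]
width: 0.043
```

Emit:
{"api": "send_rows", "payload": {
  "turn": [
    [0, 0, 0],
    [0, 0, 0]
  ],
  "offset": [
    [0, 0, 0],
    [0, 0, 0]
  ],
  "grip": [0.3, 0.3]
}}

```text
time: 22.9
eef_pos: [0.5233, -0.0699, 0.0887]
ee_rot: [[0.006, -0.106, -0.994], [0.002, -0.994, 0.106], [-1.0, -0.002, -0.006]]
force: [-0.6, -0.0, -0.6]
width: 0.043
```

```bash
python3 - <<'E'
from h import *
K,W,s=shot("wrist","r_w",(100,0,560,340),1.7)
print(s["eef_pos"],s["force"],s["width"],s["ee_rot"].round(4).tolist())
shot("side","r_s",(250,120,410,250),5)
E
```

```text
[ 0.52332243 -0.06994292  0.08871802] [-0.58469249 -0.01626449 -0.63370225] 0.04301818669342341 [[0.0057, -0.1063, -0.9943], [0.0016, -0.9943, 0.1063], [-1.0, -0.0022, -0.0055]]
```

View pics/r_w.png

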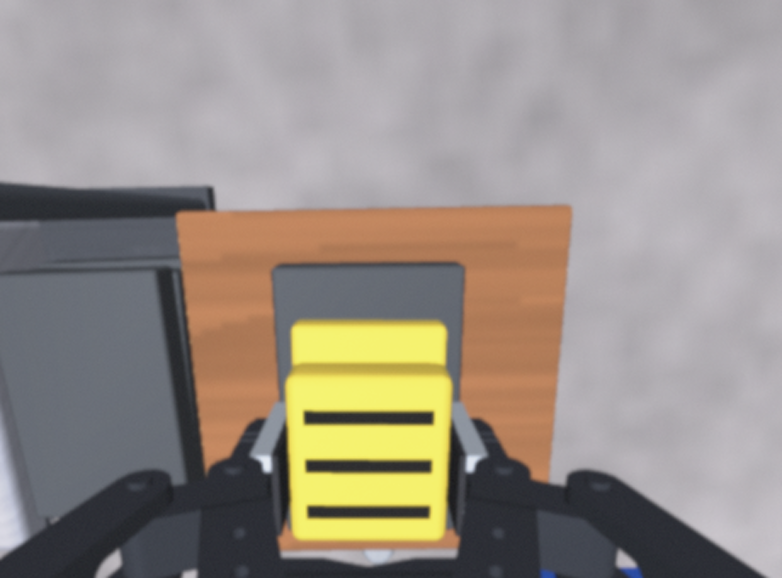

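View pics/r_s.png

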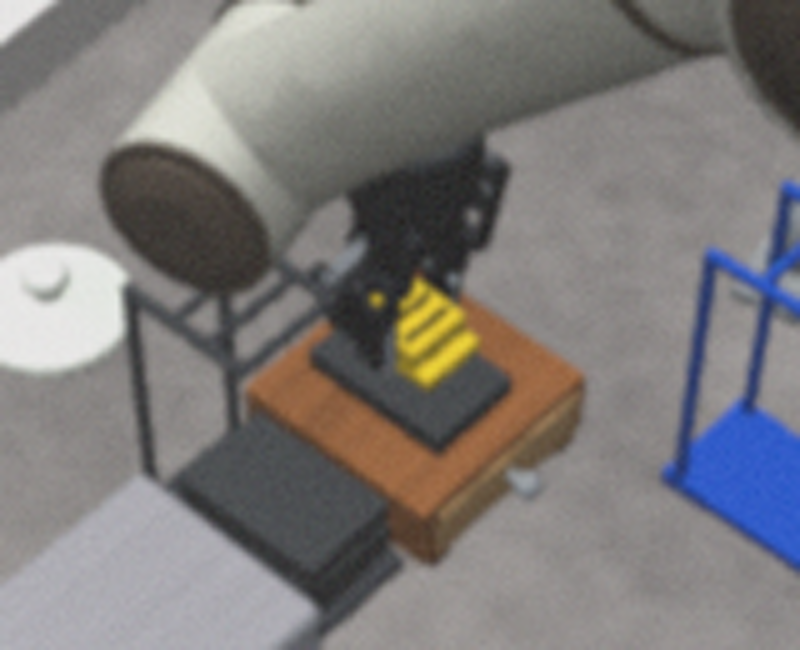

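Emit:
{"api": "send_rows", "payload": {
  "turn": [
    [0, 0, 0],
    [0, 0, 0]
  ],
  "offset": [
    [0, 0, 0],
    [0, 0, 0]
  ],
  "grip": [0.3, 0.3]
}}

```text
time: 23.25
eef_pos: [0.5223, -0.0704, 0.0874]
ee_rot: [[0.003, -0.107, -0.994], [0.001, -0.994, 0.107], [-1.0, -0.002, -0.003]]
force: [0.4, 0.2, -1.1]
width: 0.043
```

```bash
python3 - <<'E'
from h import *
s=sense();print(s["eef_pos"],s["force"],s["ee_rot"].round(4).tolist())
d=np.load("pics/r_w.npz");K,W=d["K"],d["W"]
P=back(K,W,np.array([(273,266),(463,264)])/1.7+[100,0],.072)
print(P.round(4).tolist(),P.mean(0)-.05*np.array([np.cos(np.radians(6)),-np.sin(np.radians(6)),0]))
P=back(K,W,np.array([(287,378),(451,378),(447,538),(293,538)])/1.7+[100,0],.0887+.0262);print(P.mean(0))
E
```

```text
[ 0.52227034 -0.07040361  0.08744218] [ 0.43333804  0.23701632 -1.08753052] [[0.0031, -0.1071, -0.9942], [0.0014, -0.9942, 0.1071], [-1.0, -0.0017, -0.0029]]
[[0.5747, -0.0444, 0.072], [0.5687, -0.1066, 0.072]] [ 0.52197698 -0.07029813  0.072     ]
[ 0.5238804  -0.07093333  0.1149    ]
```

Emit:
{"api": "send_rows", "payload": {
  "turn": [
    [0, 0, 0],
    [0, 0, 0],
    [0, 0, 0],
    [0, 0, 0]
  ],
  "offset": [
    [3, 0, 0],
    [6, 0, 1],
    [9, 0, 1],
    [9, 0, 1]
  ],
  "grip": [0.3, 0.3, 0.3, 0.3]
}}

```text
time: 23.75
eef_pos: [0.5209, -0.0703, 0.0777]
ee_rot: [[0.002, -0.107, -0.994], [0.001, -0.994, 0.107], [-1.0, -0.001, -0.001]]
force: [-0.6, 0.4, -0.8]
width: 0.0431
```

Emit:
{"api": "send_rows", "payload": {
  "turn": [
    [0, 0, 0],
    [0, 0, 0]
  ],
  "offset": [
    [1, 0, 0],
    [1, 0, 0]
  ],
  "grip": [0.3, 0.3]
}}

```text
time: 24.0
eef_pos: [0.5212, -0.0702, 0.0771]
ee_rot: [[0.002, -0.107, -0.994], [0.001, -0.994, 0.107], [-1.0, -0.002, -0.002]]
force: [-0.7, 0.2, -0.7]
width: 0.0431
```

Emit:
{"api": "send_rows", "payload": {
  "turn": [
    [0, 0, 0],
    [0, 0, 0]
  ],
  "offset": [
    [1, 0, 0],
    [1, 0, 0]
  ],
  "grip": [0.3, 0.3]
}}

```text
time: 24.25
eef_pos: [0.5211, -0.0703, 0.076]
ee_rot: [[0.002, -0.107, -0.994], [0.001, -0.994, 0.107], [-1.0, -0.002, -0.002]]
force: [-1.4, 0.5, -1.0]
width: 0.0428
```

Emit:
{"api": "send_rows", "payload": {
  "turn": [
    [0, 0, 0],
    [0, 0, 0]
  ],
  "offset": [
    [0.7, 0, 0],
    [0.7, 0, 0]
  ],
  "grip": [0.3, 0.3]
}}

```text
time: 24.5
eef_pos: [0.5212, -0.0702, 0.0754]
ee_rot: [[0.002, -0.107, -0.994], [0.001, -0.994, 0.107], [-1.0, -0.002, -0.002]]
force: [-0.6, 0.5, -0.5]
width: 0.0431
```

Emit:
{"api": "send_rows", "payload": {
  "turn": [
    [0, 0, 0],
    [0, 0, 0]
  ],
  "offset": [
    [0.7, 0, 0],
    [0.7, 0, 0]
  ],
  "grip": [0.3, 0.3]
}}

```text
time: 24.75
eef_pos: [0.5212, -0.0703, 0.0753]
ee_rot: [[0.003, -0.107, -0.994], [0.001, -0.994, 0.107], [-1.0, -0.001, -0.002]]
force: [-0.8, 0.1, 5.0]
width: 0.0431
```

Emit:
{"api": "send_rows", "payload": {
  "turn": [
    [0, 0, 0],
    [0, 0, 0],
    [0, 0, 0],
    [0, 0, 0]
  ],
  "offset": [
    [-0.3, 0, 0],
    [-0.3, 0, 0],
    [-0.3, 0, 0],
    [-0.3, 0, 0]
  ],
  "grip": [0.6, 0.75, 0.85, 0.85]
}}

```text
time: 25.25
eef_pos: [0.5212, -0.0703, 0.0749]
ee_rot: [[0.002, -0.107, -0.994], [0.001, -0.994, 0.107], [-1.0, -0.002, -0.002]]
force: [-0.4, 0.8, -0.8]
width: 0.0727
```

```bash
python3 - <<'E'
from h import *
K,W,s=shot("wrist","s_w",(100,0,560,340),1.7)
print(s["eef_pos"],s["force"],s["width"])
E
```

```text
[ 0.52116065 -0.07025367  0.07485127] [-0.3971229   0.82595447 -0.84076685] 0.07268038109518285
```

View pics/s_w.png

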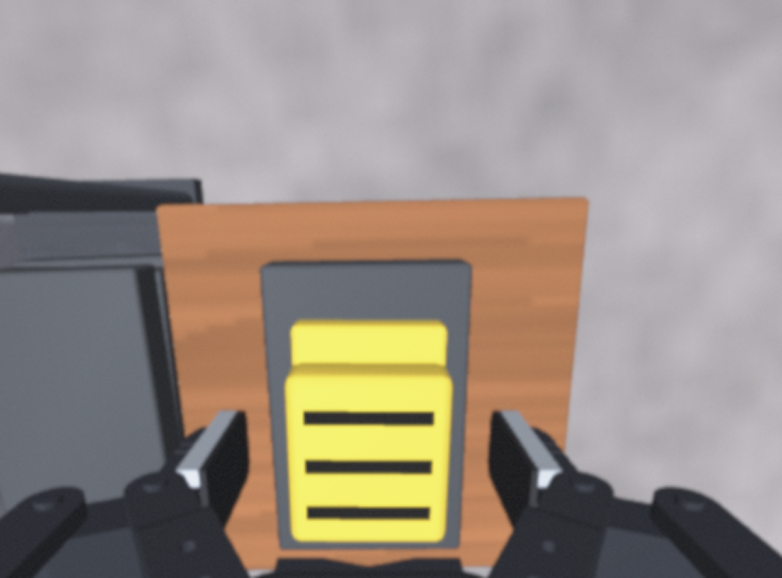

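Released and centred. Raise straight up and inspect.

Emit:
{"api": "send_rows", "payload": {
  "turn": [
    [0, 0, 0],
    [0, 0, 0],
    [0, 0, 0],
    [0, 0, 0],
    [0, 0, 0]
  ],
  "offset": [
    [-10, 0, 0],
    [-35, 0, 0],
    [-80, 0, 0],
    [-130, 0, 0],
    [-180, 0, 0]
  ],
  "grip": [0.85, 0.85, 0.85, 0.85, 0.85]
}}

```text
time: 25.92
eef_pos: [0.5205, -0.0706, 0.2575]
ee_rot: [[0.003, -0.107, -0.994], [0.001, -0.994, 0.107], [-1.0, -0.002, -0.003]]
force: [1.6, -0.4, 0.6]
width: 0.0725
```

Emit:
{"api": "send_rows", "payload": {
  "turn": [
    [0, 0, 0],
    [0, 0, 0],
    [0, 0, 0],
    [0, 0, 0]
  ],
  "offset": [
    [-20, 0, 30],
    [-20, 0, 70],
    [-20, 0, 100],
    [-20, 0, 100]
  ],
  "grip": [0.85, 0.85, 0.85, 0.85]
}}

```text
time: 26.42
eef_pos: [0.4196, -0.0599, 0.276]
ee_rot: [[0.005, -0.106, -0.994], [0.002, -0.994, 0.106], [-1.0, -0.002, -0.004]]
force: [1.3, 0.2, 0.4]
width: 0.0729
```

```bash
python3 - <<'E'
from h import *
K,W,s=shot("wrist","t_w",(0,0,640,400),1.25)
print(s["eef_pos"],s["force"],s["width"],s["time"],np.abs(s["qvel"]).max())
shot("top","t_t",(165,100,495,330),2.4)
shot("side","t_s",(150,90,450,360),2.2)
E
```

```text
[ 0.41964412 -0.05986478  0.27601532] [1.28524566 0.19414526 0.40257959] 0.0728560993715826 26.425 0.0509876366029167
```

View pics/t_w.png

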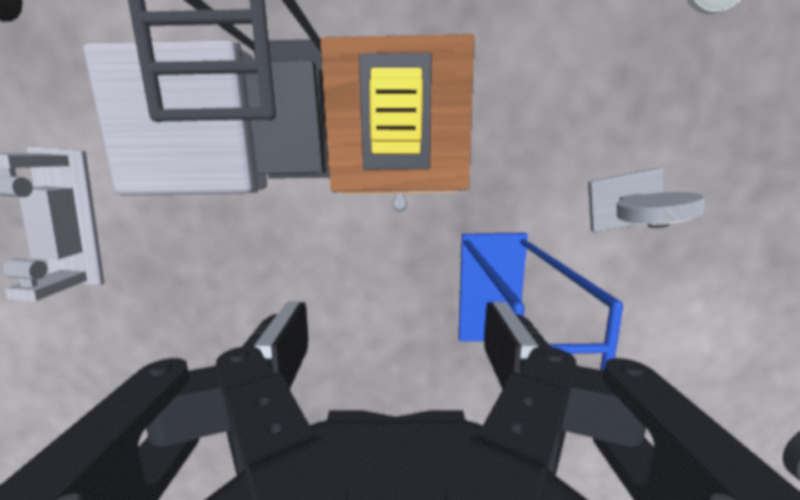

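View pics/t_t.png

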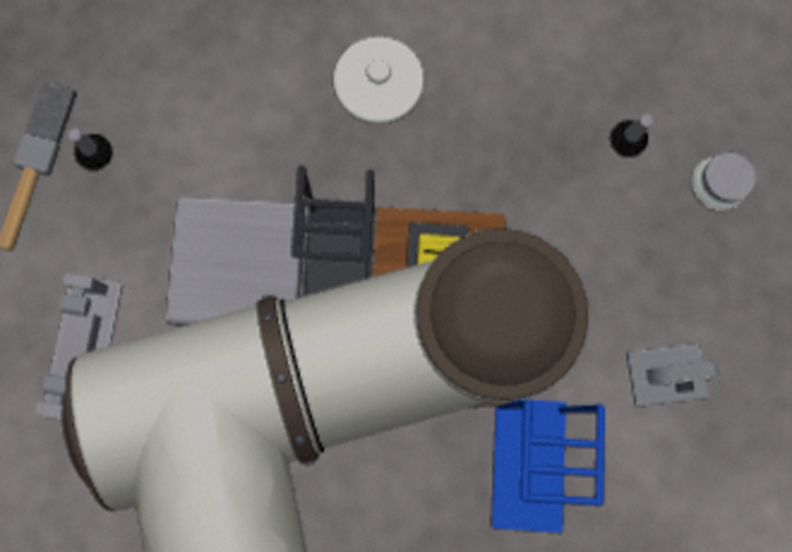

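View pics/t_s.png

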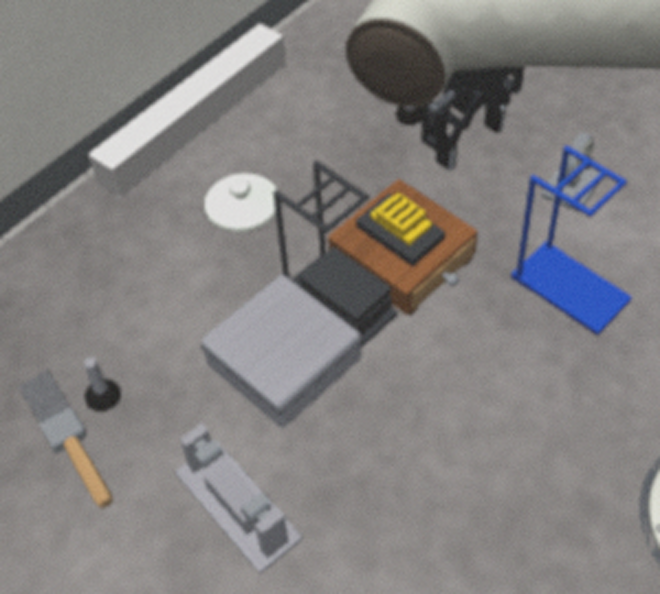

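In the wrist view, the cleat (371–423, 67–153 px) sits in the middle of the slab (361–431, 53–170 px). The slab lies fully on the box, and the stack and bystanders look unchanged.

```bash
python3 -c "
from rig import env
print(env.hand_in())"
```

```text
the job is handed in; nothing more can be done
None
```

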